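# Load the bottle mixer: chuck the dropper bottles, then dock its power pack

### The job

Get the bottle mixer ready to run: stand every small dropper bottle upright in a chuck of its own and turn that chuck's ring sleeve clockwise (seen from above) until the jaws hold the bottle firmly; the chucks were left partly closed, so open them first where the gap is too small. Only when all the bottles are clamped, seat the power pack on the two pegs of its dock, flat and fully down, and leave everything else on the bench where it is.

Things in the scene. Friction and masses are not known exactly. Their poses are not given: they have to be found in the camera images.
- bottle_1: White dropper bottle with a coloured cap (all such bottles serve alike; may be absent): round body 26.8 mm in diameter from the base to 41 mm up, then a sloping shoulder and narrow cap, 66 mm tall in all, 40 g. Origin: centre of its underside, z up. Stands on the worktop at the start; grip round the body
- bottle_2: White dropper bottle with a coloured cap (all such bottles serve alike; may be absent): round body 26.8 mm in diameter from the base to 41 mm up, then a sloping shoulder and narrow cap, 66 mm tall in all, 40 g. Origin: centre of its underside, z up. Stands on the worktop at the start; grip round the body
- bottle_3: White dropper bottle with a coloured cap (all such bottles serve alike; may be absent): round body 26.8 mm in diameter from the base to 41 mm up, then a sloping shoulder and narrow cap, 66 mm tall in all, 40 g. Origin: centre of its underside, z up. Stands on the worktop at the start; grip round the body
- mixer: Bottle mixer, fixed: a grey square base 214 x 214 mm, its top 10 mm over the worktop. Origin: centre of its underside; x and y along its edges. Three chucks stand at (x, y) = (-52, 52), (-52, -52), (52, -52) mm and the power pack's dock at (52, 52) mm
- chuck1 (a point): Chuck 1 of the mixer: the point on its vertical axis on the pedestal where a bottle's underside rests (24 mm over the worktop); axes as mixer. The round sleeve about it is 56 mm across, from 13 to 42 mm over the worktop; the three jaws inside end level with its top and leave a gap of 34 mm in diameter when open
- chuck2 (a point): Chuck 2 of the mixer: the point on its vertical axis on the pedestal where a bottle's underside rests (24 mm over the worktop); axes as mixer. The round sleeve about it is 56 mm across, from 13 to 42 mm over the worktop; the three jaws inside end level with its top and leave a gap of 34 mm in diameter when open
- chuck3 (a point): Chuck 3 of the mixer: the point on its vertical axis on the pedestal where a bottle's underside rests (24 mm over the worktop); axes as mixer. The round sleeve about it is 56 mm across, from 13 to 42 mm over the worktop; the three jaws inside end level with its top and leave a gap of 34 mm in diameter when open
- sleeve1 (a joint): Angle of the ring sleeve of chuck 1, rad: 0 = jaws fully open, 2.4 = stop; grows clockwise seen from above (tightens). It starts partly or nearly closed (0.8 to 1.9). Each rad moves all three jaws 2 mm inward: they touch a bottle at about 1.8 and grip it firmly from about 2.2 to the stop. Stays where it is left (friction 0.12 N m)
- sleeve2 (a joint): Angle of the ring sleeve of chuck 2, rad: 0 = jaws fully open, 2.4 = stop; grows clockwise seen from above (tightens). It starts partly or nearly closed (0.8 to 1.9). Each rad moves all three jaws 2 mm inward: they touch a bottle at about 1.8 and grip it firmly from about 2.2 to the stop. Stays where it is left (friction 0.12 N m)
- sleeve3 (a joint): Angle of the ring sleeve of chuck 3, rad: 0 = jaws fully open, 2.4 = stop; grows clockwise seen from above (tightens). It starts partly or nearly closed (0.8 to 1.9). Each rad moves all three jaws 2 mm inward: they touch a bottle at about 1.8 and grip it firmly from about 2.2 to the stop. Stays where it is left (friction 0.12 N m)
- jaw1_0: One of the three coupled steel jaws of chuck 1, inside the sleeve, on the mixer's -x side of the chuck axis; 17 mm tall, from 25 to 42 mm over the worktop. The body's origin lies on the worktop under the chuck axis when open and slides inward with the jaw
- jaw2_0: One of the three coupled steel jaws of chuck 2, inside the sleeve, on the mixer's -x side of the chuck axis; 17 mm tall, from 25 to 42 mm over the worktop. The body's origin lies on the worktop under the chuck axis when open and slides inward with the jaw
- jaw3_0: One of the three coupled steel jaws of chuck 3, inside the sleeve, on the mixer's -x side of the chuck axis; 17 mm tall, from 25 to 42 mm over the worktop. The body's origin lies on the worktop under the chuck axis when open and slides inward with the jaw
- dock (a point): Centre of the dock on the mixer's base, on the base's top face (10 mm over the worktop); axes as mixer. Two steel pegs with tapered tips stand 14 mm up: 14 mm thick at x = -26 mm, 8 mm thick at x = +26 mm from here, y = 0
- power_pack: Loose power pack, 84 (x) x 60 (y) x 44 mm, 300 g, with a black grip rib on top along x: 58 mm long, 24 mm thick, from 44 to 71 mm up, its middle 6 mm towards +x. Origin: centre of the underside. Its front (-x) has a dark panel strip and small round knob on top. Holes underneath, square, 18 mm deep: 17 mm wide at x = -26, 11 mm at x = +26 mm: it seats on the dock only with its axes along the dock's
- wash_bottle: Bystander: larger white bottle with a cap, 54 mm across, 118 mm tall, standing. Origin: centre of the underside
- marker_red: Bystander: marker pen lying, 132 mm long, 15 mm thick. Origin: middle of its underside, long axis y
- tweezers: Bystander: steel tweezers lying, 118 mm long, 9 mm high. Origin: middle of their underside, long axis y

How it is judged (in metres and radians):
On the way, in this order (a step that is already met when the one before it is completed fails the run):
1. every dropper bottle stands upright in a chuck of its own, gripped by its jaws (((horizontal distance between bottle_1 and chuck1 below 0.003 m and z of bottle_1 in the frame of chuck1 below 0.004 m and angle between bottle_1's own z axis and vertical below 0.09 rad and value of joint sleeve1 above 1.75 rad and contact force between jaw1_0 and bottle_1 above 2 N) or (horizontal distance between bottle_1 and chuck2 below 0.003 m and z of bottle_1 in the frame of chuck2 below 0.004 m and angle between bottle_1's own z axis and vertical below 0.09 rad and value of joint sleeve2 above 1.75 rad and contact force between jaw2_0 and bottle_1 above 2 N) or (horizontal distance between bottle_1 and chuck3 below 0.003 m and z of bottle_1 in the frame of chuck3 below 0.004 m and angle between bottle_1's own z axis and vertical below 0.09 rad and value of joint sleeve3 above 1.75 rad and contact force between jaw3_0 and bottle_1 above 2 N)) and ((horizontal distance between bottle_2 and chuck1 below 0.003 m and z of bottle_2 in the frame of chuck1 below 0.004 m and angle between bottle_2's own z axis and vertical below 0.09 rad and value of joint sleeve1 above 1.75 rad and contact force between jaw1_0 and bottle_2 above 2 N) or (horizontal distance between bottle_2 and chuck2 below 0.003 m and z of bottle_2 in the frame of chuck2 below 0.004 m and angle between bottle_2's own z axis and vertical below 0.09 rad and value of joint sleeve2 above 1.75 rad and contact force between jaw2_0 and bottle_2 above 2 N) or (horizontal distance between bottle_2 and chuck3 below 0.003 m and z of bottle_2 in the frame of chuck3 below 0.004 m and angle between bottle_2's own z axis and vertical below 0.09 rad and value of joint sleeve3 above 1.75 rad and contact force between jaw3_0 and bottle_2 above 2 N)) and ((horizontal distance between bottle_3 and chuck1 below 0.003 m and z of bottle_3 in the frame of chuck1 below 0.004 m and angle between bottle_3's own z axis and vertical below 0.09 rad and value of joint sleeve1 above 1.75 rad and contact force between jaw1_0 and bottle_3 above 2 N) or (horizontal distance between bottle_3 and chuck2 below 0.003 m and z of bottle_3 in the frame of chuck2 below 0.004 m and angle between bottle_3's own z axis and vertical below 0.09 rad and value of joint sleeve2 above 1.75 rad and contact force between jaw2_0 and bottle_3 above 2 N) or (horizontal distance between bottle_3 and chuck3 below 0.003 m and z of bottle_3 in the frame of chuck3 below 0.004 m and angle between bottle_3's own z axis and vertical below 0.09 rad and value of joint sleeve3 above 1.75 rad and contact force between jaw3_0 and bottle_3 above 2 N))), for 0.2 s.
2. then the power pack is seated fully down on the pegs of its dock (horizontal distance between power_pack and dock below 0.0035 m and z of power_pack in the frame of dock below 0.003 m and angle between power_pack's own z axis and vertical below 0.05 rad and angle between the x axis of power_pack and the x axis of dock, either way round below 0.1 rad), for 0.2 s.
At the end, for the whole second after the job is handed in: Each dropper bottle stands in a chuck (3 mm off axis, 4 mm off the pedestal, tilt 5 degrees at most), its sleeve past 1.75 rad and the jaw pressing on it with over 2 N; the power pack sits on its dock (within 3.5 mm, under 3 mm up, level, in line within 6 degrees); all at rest (all of step 1 and all of step 2 and linear speed of each of bottle_1, bottle_2, bottle_3, power_pack below 0.02 m/s); the robot touches nothing.
It fails at once if a bystander (wash bottle, marker or tweezers) is pushed more than 4 cm away (distance of any of wash_bottle, marker_red, tweezers from where it was at the start of the episode above 0.04 m).
Of bottle_1, bottle_2, bottle_3 only 2 to 3 are there at a start; the rules pass over those that are not, and their reading is None.
At some moment in a run one of power_pack may be knocked a few centimetres aside while the robot is not near it.
It also fails if it takes over 210 s, if anything falls off the work surface, if the arm or the gripper's body presses on something with over 40 N, if the wrist force passes 120 N, or if a joint passes its speed limit or range.

### The arm

A 6-joint arm with a two-finger parallel gripper is mounted at the origin on a cart in front of the work surface, level with it; the furniture and walls round the work are solid. World frame = base frame: x ahead of the robot, y to its left, z up, the work surface at z = 0. Lengths are in m, angles in degrees, forces in N, time in s.
With the tool pointing down it reaches from about 0.35 to 0.775 m from the base axis. Payload 5.5 kg.
Tool frame: the origin (TCP) lies midway between the tips of the shut fingers; the grasp point (between the pads) lies 19 mm behind it; z points along the fingers, y is the direction in which the jaws open and shut (so a half turn about z gives the same grasp; the last joint's range is limited). The gripper opens to 85 mm and grips with 20 to 120 N. Pads are 22 mm wide; open, the fingers measure 114 mm over their backs; the gripper's body (76 mm by 85 mm) begins 54 mm behind the grasp point. The pads swing forward as they close: fully open they stand 13 mm farther back than shut.
Start: joints at [64.137, 17.945, 2.641, 74.691, 0, 82.002], TCP at [0.176, 0.547, 0.231] pointing down, gripper open.
Joint ranges: [-158.12, 158.12], [-49.38, 96.58], [-58.88, 72.47], [-126.05, 133.96], [-84.25, 85.87], [-180, 180]. Speed limits (degrees/s): [147.25, 147.25, 180, 180, 180, 180].

### API

Orientations are given as a 3x3 rotation matrix whose columns are the frame's x, y, z axes.
In Python, from workcell import status, viewer, workorder gives the robot as it stands.
- The arm moves only by the tool carry_out, never from a script. Its argument "moves" is a list of rows, each an object with "claw": the closure, from -1 (fully open) to 1 (shut); "dp": the shift along the world's x, y, z in m, a list of three; "turn": the turn about the world's z in rad. In form: [{"claw": claw, "dp": [tx, ty, tz], "turn": turn}, ...]. A call has 1 to 12 rows; each row is the pose to reach, as a shift and turn from the pose commanded when the call began; what a row does not reach only later rows make up. A row lasts 1/8 s, in which the tool goes at most 62.5 mm and 10.7 degrees, less where a joint would pass 70% of its speed; a pose out of reach is approached as far as the arm can. A call with a gripper value outside its range is refused whole. The fingers move at their own pace and stop on an object; the grip force is fixed at half the most. Time passes only in rows, so rows that repeat a pose let the fingers close. It gives the time, the measured TCP pose, the force and the opening at its end, in the units of the state.
- status.get_obs(): the state, without advancing time (a new reading comes with each control period).
- viewer.get_image(name): name is "side" or "top"; returns a dict with "color" (400x640x3 uint8, red, green, blue), "vertical_fov" (degrees; the focal length in pixels is half the picture's height over the tangent of half this angle, whatever the lens; pixels are square), "cx", "cy" (the principal point, pixels), "k1" (the pictures are not rectified: a ray, as slopes to the right and down, at radius r is drawn at 1 + k1 r^2 times it, then the intrinsics apply), "cam_to_world" (4x4, takes a point from camera to world coordinates). Camera axes: x right, y up, looking along -z (the intrinsics and any distortion apply to the point x, -y, -z); pixel columns grow to the right and rows downward; lengths in m; the calibration is good to about 2 mm. A picture is of the moment at which its call begins. There is no depth.
- workorder.job_done(): hands the job in, once; it reports no verdict.
The state is a dict: "time_s": time; "joint_pos": joint angles; "joint_velocities": joint speeds; "joint_torque": joint torques, N m; "eef_pos": TCP position; "eef_rot": TCP orientation; "contact_force": force on the tool from outside, world axes, zero at the start; "moment": the same for the moment, N m; "opening": finger opening in m.
Only numpy, scipy, OpenCV 4.12 (cv2) and the standard library are available. Lean on these libraries where they do the work, as an engineer would, in place of code of your own. Each camera call takes 0.05 s, during which the arm holds its last target.

## Working session

There is one attempt and no reset: what is moved stays moved. The work goes in short steps, Python scripts to look and compute and a tool call to move; the robot and the scene stay as the last step left them, time stands still between calls to the robot, and variables do not carry over. Pictures are saved under pics/ and viewed, and the job is handed in when it is done.

Besides the shell and the picture viewer there is one more tool, called in YAML: its name, and indented under it one key for each argument. carry_out: Moves the arm, as the interface text tells. Its arguments: {"type":"object","properties":{"moves":{"type":"array"}},"required":["moves"]}

```bash
ls; mkdir -p pics; cat > h.py <<'E'
import numpy as np, cv2
from workcell import status, viewer, workorder
def grab(n,f=None):
    d=viewer.get_image(n)
    if f: cv2.imwrite('pics/'+f+'.png',d['color'][:,:,::-1])
    return d
def par(d):
    h,w=d['color'].shape[:2]; f=h/2/np.tan(np.radians(d['vertical_fov'])/2)
    return f,d['cx'],d['cy'],d['k1'],np.array(d['cam_to_world'])
def ray(d,u,v):
    f,cx,cy,k,T=par(d); x=(u-cx)/f;y=(v-cy)/f; a,b=x,y
    for _ in range(30):
        s=1+k*(a*a+b*b); a,b=x/s,y/s
    return T[:3,3],T[:3,:3]@np.array([a,-b,-1.])
def onz(d,u,v,z):
    o,r=ray(d,u,v); return o+r*(z-o[2])/r[2]
def proj(d,P):
    f,cx,cy,k,T=par(d); p=T[:3,:3].T@(np.array(P)-T[:3,3]); a,b=p[0]/-p[2],-p[1]/-p[2]
    s=1+k*(a*a+b*b); return np.array([cx+f*a*s,cy+f*b*s])
E
python3 - <<'E'
from h import *
for n in('top','side'):
    d=grab(n,n+'0'); print(n,par(d))
o=status.get_obs(); print(o)
E
```

```text
pics
top (np.float64(379.3841130072647), 318.52113061604695, 199.9022983509353, -0.04558122591655153, array([[-2.25681729e-02,  9.95593656e-01, -9.10162057e-02,
         4.33241249e-01],
       [-9.99745292e-01, -2.24590183e-02,  2.22343286e-03,
        -6.18780204e-02],
       [ 1.69501023e-04,  9.10432019e-02,  9.95846929e-01,
         1.12589670e+00],
       [ 0.00000000e+00,  0.00000000e+00,  0.00000000e+00,
         1.00000000e+00]]))
side (np.float64(405.2635921216857), 321.2108626511118, 203.55301843849017, -0.05181234070838574, array([[ 0.96957027,  0.14692825, -0.19582027,  0.29941576],
       [-0.24476764,  0.56636723, -0.78696694, -0.89704115],
       [-0.00472149,  0.81095021,  0.58509611,  0.68950967],
       [ 0.        ,  0.        ,  0.        ,  1.        ]]))
{'time_s': 0.1, 'joint_pos': array([6.41354561e+01, 1.79880528e+01, 2.58358258e+00, 7.46896450e+01,
       2.32240813e-03, 8.20001448e+01]), 'joint_velocities': array([ 0.04368251, -0.01354073,  0.1427691 ,  0.03602777,  0.01549621,
        0.08646356]), 'joint_torque': array([ 3.59009093e-03, -4.81726527e+01,  2.99243331e+01,  1.27465610e-02,
       -1.07879255e-04, -9.25518968e-07]), 'eef_pos': array([0.17620724, 0.54686779, 0.23048332]), 'eef_rot': array([[-9.51783535e-01,  3.06769514e-01, -7.53058658e-04],
       [ 3.06770321e-01,  9.51782453e-01, -1.46039376e-03],
       [ 2.68743730e-04, -1.62099479e-03, -9.99998650e-01]]), 'contact_force': array([-0.28337378, -0.70877585,  0.1569934 ]), 'moment': array([-0.004793  , -0.03665124,  0.00178791]), 'opening': 0.08548730678135115}
```

View pics/top0.png

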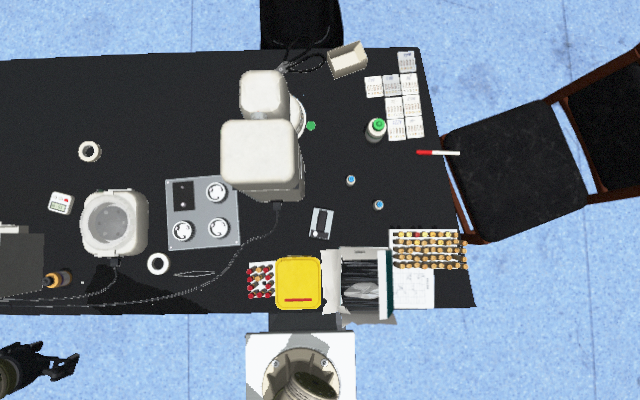

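View pics/side0.png

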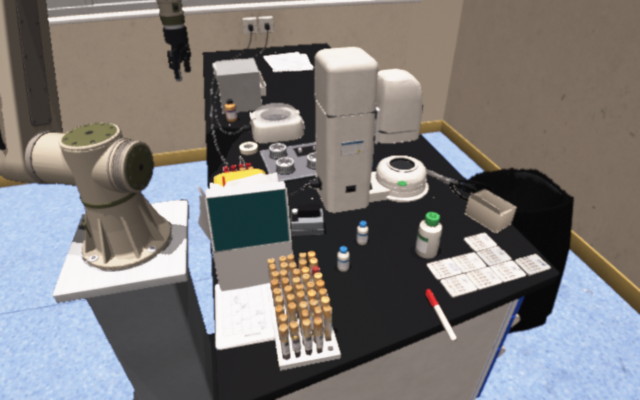

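```bash
python3 - <<'E'
import cv2
t=cv2.imread('pics/top0.png');s=cv2.imread('pics/side0.png')
cv2.imwrite('pics/t1.png',cv2.resize(t[165:265,150:290],None,fx=5.5,fy=5.5,interpolation=cv2.INTER_CUBIC))
cv2.imwrite('pics/t2.png',cv2.resize(t[165:265,290:410],None,fx=6,fy=6,interpolation=cv2.INTER_CUBIC))
cv2.imwrite('pics/s1.png',cv2.resize(s[130:280,230:380],None,fx=4,fy=4,interpolation=cv2.INTER_CUBIC))
E
```

```text
(no output)
```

View pics/t1.png

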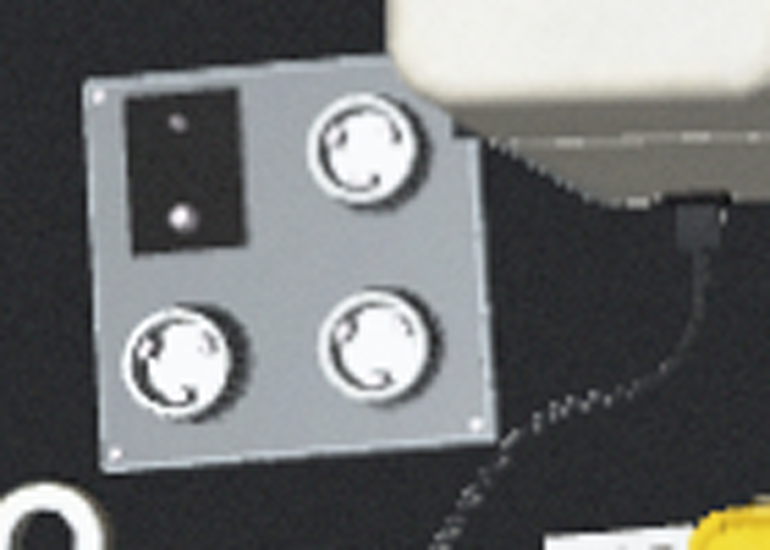

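View pics/t2.png

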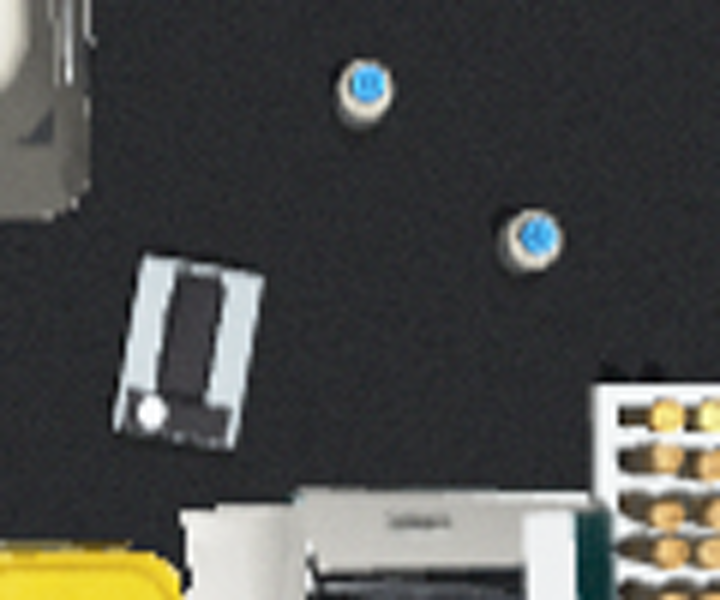

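View pics/s1.png

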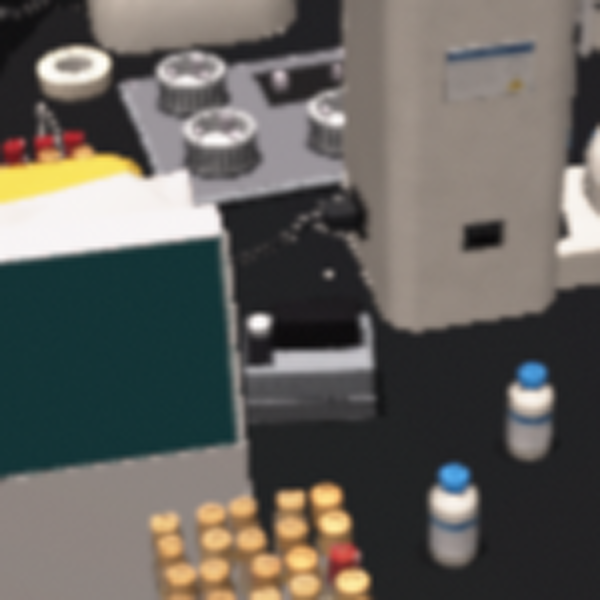

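```bash
cat > m.py <<'E'
from h import *
d=grab('top'); im=d['color'].astype(int); R,G,B=im[...,0],im[...,1],im[...,2]
hsv=cv2.cvtColor(d['color'],cv2.COLOR_RGB2HSV)
m=((hsv[...,0]>95)&(hsv[...,0]<115)&(hsv[...,1]>140)&(hsv[...,2]>120)).astype(np.uint8); m[:,430:]=0; m[:50]=0; m[310:]=0
n,l,st,c=cv2.connectedComponentsWithStats(m)
for i in range(1,n):
    if st[i,4]>8: print('blue top',st[i],c[i],onz(d,*c[i],.066)[:2])
s=grab('side'); hs=cv2.cvtColor(s['color'],cv2.COLOR_RGB2HSV)
m=((hs[...,0]>95)&(hs[...,0]<115)&(hs[...,1]>140)&(hs[...,2]>120)).astype(np.uint8)
m[:,:180]=0;m[:,480:]=0;m[:120]=0
n,l,st,c=cv2.connectedComponentsWithStats(m)
for i in range(1,n):
    if 8<st[i,4]<300: print('blue side',st[i],c[i],onz(s,*c[i],.060)[:2])
# sleeves white
w=(im.min(2)>200).astype(np.uint8)
n,l,st,c=cv2.connectedComponentsWithStats(w[:, :])
for i in range(1,n):
    if 60<st[i,4]<500 and 160<c[i][0]<250 and 165<c[i][1]<250:
        q=(l==i).astype(np.uint8); cn=max(cv2.findContours(q,0,1)[0],key=cv2.contourArea)
        (x,y),r=cv2.minEnclosingCircle(cn); e=cv2.fitEllipse(cn)
        print('sleeve',(x,y),r,e,onz(d,x,y,.042)[:2],onz(d,*e[0],.042)[:2], 'diam',np.linalg.norm(onz(d,x+r,y,.042)-onz(d,x-r,y,.042)))
# base corners
g=((abs(R-150)<45)&(abs(G-160)<45)&(B-R>3)&(B-R<35)).astype(np.uint8); g[:, :150]=0; g[:,260:]=0; g[:165]=0; g[260:]=0
cv2.imwrite('pics/mask.png',np.hstack([g*255,w*255])[150:270])
E
python3 m.py
python3 - <<'E'
from h import *
d=grab('top');s=grab('side')
# manual base corners from crop /5.5
for u,v in [(84,80),(103,471),(497,438),(483,140)]: print('base',onz(d,150+u/5.5,165+v/5.5,.01)[:2])
for n,u,v in [('peg thick',182,217),('peg thin',178,122)]: print(n,onz(d,150+u/5.5,165+v/5.5,.022)[:2])
print('tower base side', [onz(s,*p,0)[:2].round(3) for p in [(323,180),(333,211),(369,206)]])
E
```

```text
blue top [349 177   5   5  21] [350.85714286 178.80952381] [ 0.58779165 -0.15679269]
blue top [377 202   5   5  21] [379. 204.] [ 0.51474112 -0.23364195]
blue side [360 221   7   6  32] [362.875   223.15625] [ 0.59002806 -0.15717536]
blue side [340 246   7   7  41] [343.         248.75609756] [ 0.51511808 -0.23521377]
sleeve (214.7857208251953, 191.35714721679688) 9.615673065185547 ((214.8770751953125, 191.36404418945312), (17.969362258911133, 18.547475814819336), 37.044742584228516) [0.56380006 0.23431036] [0.5637739  0.23404503] diam 0.05586093084227026
sleeve (217.0441131591797, 227.43382263183594) 9.782236099243164 ((217.04010009765625, 227.34259033203125), (18.05829429626465, 18.84219741821289), 45.6834831237793) [0.45980469 0.22762509] [0.4600654  0.22763665] diam 0.0563205137999808
sleeve (181.28378295898438, 230.5270233154297) 9.744474411010742 ((181.2141876220703, 230.44570922851562), (17.94300079345703, 18.583681106567383), 45.24626922607422) [0.45306807 0.33087923] [0.4533046  0.33108288] diam 0.056532018589668095
base [0.60669401 0.39250943]
base [0.39536601 0.3794625 ]
base [0.40883244 0.16750328]
base [0.56876496 0.17433807]
peg thick [0.52968293 0.33344384]
peg thin [0.58083788 0.33614816]
tower base side [array([0.567, 0.152]), array([ 0.554, -0.013]), array([ 0.661, -0.016])]
```

View pics/mask.png

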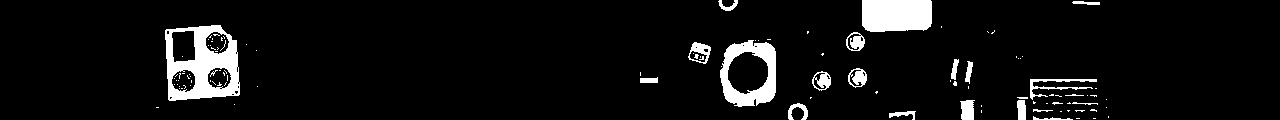

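```bash
cat >> h.py <<'E'
def tri(d,p,s,q):
    A=np.zeros((3,3));b=np.zeros(3);R=[]
    for D,x in((d,p),(s,q)):
        o,r=ray(D,*x); r=r/np.linalg.norm(r); M=np.eye(3)-np.outer(r,r); A+=M;b+=M@o;R.append((o,r))
    X=np.linalg.solve(A,b); return X,[np.linalg.norm(np.cross(X-o,r)) for o,r in R]
E
python3 - <<'E'
from h import *
d=grab('top');s=grab('side')
print('reader',tri(d,(386,249),s,(286,180)))
print('tower',tri(d,(298,186),s,(377,65)))
c=[(148,255),(265,275),(237,450),(115,432)]
P=[onz(d,290+u/6,165+v/6,.044)[:2] for u,v in c]; print(P); P=np.array(P)
print(np.mean(P,0),[np.linalg.norm(P[i]-P[(i+1)%4]) for i in range(4)])
r=[(180,268),(222,276),(204,402),(160,396)]
Q=np.array([onz(d,290+u/6,165+v/6,.071)[:2] for u,v in r]); print(Q,np.mean(Q,0))
for a,b in((P[3],P[0]),(P[2],P[1]),(Q[3],Q[0]),(Q[2],Q[1])): print(np.degrees(np.arctan2(*(b-a)[::-1])))
E
```

```text
reader (array([ 0.39674314, -0.21548734,  0.25398114]), [np.float64(3.679583196429649e-05), np.float64(3.679583196430931e-05)])
tower (array([ 0.58011068, -0.04466513,  0.41433419]), [np.float64(0.05760580318791693), np.float64(0.057605803187916894)])
[array([ 0.51056794, -0.05278646]), array([ 0.49976811, -0.10826509]), array([ 0.41718631, -0.09286236]), array([ 0.4269686 , -0.03535078])]
[ 0.46362274 -0.07231617] [np.float64(0.056520038652939655), np.float64(0.08400593672072412), np.float64(0.05833759436301946), np.float64(0.08539819740168834)]
[[ 0.50225456 -0.06773548]
 [ 0.49809506 -0.08713954]
 [ 0.44000014 -0.0773988 ]
 [ 0.44322308 -0.05713991]] [ 0.47089321 -0.07235343]
-11.780867457722835
-10.565117058169237
-10.175679889261227
-9.518208733174065
```

carry_out:
  moves:
    - {"claw": -1,"dp": [0.06,-0.05,0],"turn": 0}
    - {"claw": -1,"dp": [0.115,-0.09,0],"turn": 0}
    - {"claw": -1,"dp": [0.17,-0.13,0],"turn": 0}
    - {"claw": -1,"dp": [0.22,-0.175,0],"turn": 0}
    - {"claw": -1,"dp": [0.277,-0.216,0],"turn": 0}
    - {"claw": -1,"dp": [0.277,-0.216,0],"turn": 0}
    - {"claw": -1,"dp": [0.277,-0.216,-0.06],"turn": 0}
    - {"claw": -1,"dp": [0.277,-0.216,-0.11],"turn": 0}
    - {"claw": -1,"dp": [0.277,-0.216,-0.13],"turn": 0}
    - {"claw": -1,"dp": [0.277,-0.216,-0.13],"turn": 0}

```text
time_s: 1.65
eef_pos: [0.452, 0.3305, 0.0995]
eef_rot: [[-0.952, 0.307, -0.004], [0.307, 0.952, -0.002], [0.003, -0.003, -1.0]]
contact_force: [0.2, 0.4, 0.6]
opening: 0.0854
```

```bash
python3 - <<'E'
from h import *
d=grab('top','t3');s=grab('side','s3')
a=cv2.resize(s['color'][100:200,200:360],None,fx=5,fy=5)
cv2.imwrite('pics/s3c.png',a[:,:,::-1])
E
```

```text
(no output)
```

View pics/t3.png

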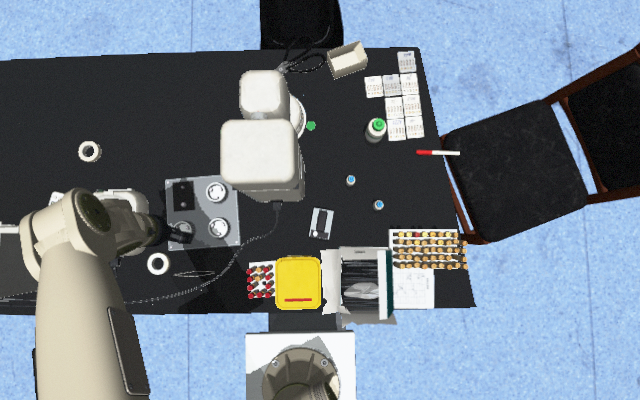

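View pics/s3c.png

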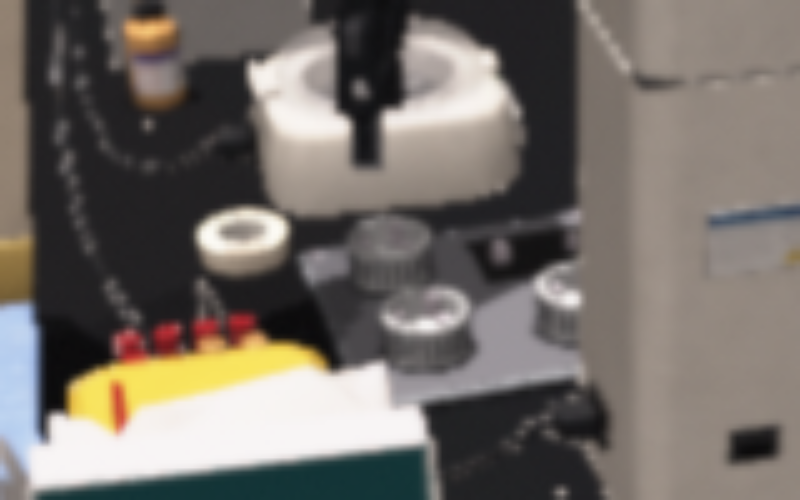

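carry_out:
  moves:
    - {"claw": -1,"dp": [0.001,0.0005,-0.04],"turn": 0}
    - {"claw": -1,"dp": [0.001,0.0005,-0.08],"turn": 0}
    - {"claw": -1,"dp": [0.001,0.0005,-0.08],"turn": 0}
    - {"claw": 1,"dp": [0.001,0.0005,-0.08],"turn": 0}
    - {"claw": 1,"dp": [0.001,0.0005,-0.08],"turn": 0}
    - {"claw": 1,"dp": [0.001,0.0005,-0.08],"turn": 0}
    - {"claw": 1,"dp": [0.001,0.0005,-0.08],"turn": 0}
    - {"claw": 1,"dp": [0.001,0.0005,-0.08],"turn": 0}
    - {"claw": 1,"dp": [0.001,0.0005,-0.08],"turn": 0}

```text
time_s: 2.88
eef_pos: [0.4555, 0.3305, 0.0245]
eef_rot: [[-0.952, 0.307, 0.003], [0.307, 0.952, -0.002], [-0.004, -0.001, -1.0]]
contact_force: [-1.8, -7.6, 9.9]
opening: 0.0543
```

```bash
python3 -c "
from h import *
o=status.get_obs();print(o['contact_force'],o['moment'],o['joint_pos'],o['opening'],o['eef_pos'])"
```

```text
[-1.8092227  -7.58693144  9.92311099] [-1.72976802  0.54289422  0.17167669] [ 27.90062824  24.94682443 -17.97533813  46.97825232  -0.21093226
  45.8078994 ] 0.05426889108877154 [0.45550402 0.33045509 0.02446999]
```

carry_out:
  moves:
    - {"claw": 1,"dp": [0.0,0,0.003],"turn": 0}
    - {"claw": 1,"dp": [0,0,0.003],"turn": 0.17}
    - {"claw": 1,"dp": [0,0,0.003],"turn": 0.34}
    - {"claw": 1,"dp": [0,0,0.003],"turn": 0.5}

```text
time_s: 3.38
eef_pos: [0.4555, 0.3313, 0.0248]
eef_rot: [[-0.982, -0.191, 0.002], [-0.191, 0.982, -0.001], [-0.002, -0.001, -1.0]]
contact_force: [2.5, -0.7, -9.3]
opening: 0.0537
```

```bash
python3 -c "
from h import *
o=status.get_obs();print(o['contact_force'],o['moment'],o['joint_pos'],o['opening'],o['eef_pos'])"
```

```text
[ 2.53428344 -0.71865301 -9.33117338] [-0.23429717 -0.72175061 -0.12848274] [ 27.91317051  24.98286935 -17.86182052  47.08836126  -0.09329452
  16.88612595] 0.053735833093661235 [0.45546696 0.33127099 0.0247872 ]
```

carry_out:
  moves:
    - {"claw": 1,"dp": [0,0,0],"turn": 0.17}
    - {"claw": 1,"dp": [0,0,0],"turn": 0.34}

```text
time_s: 3.62
eef_pos: [0.4553, 0.3318, 0.0248]
eef_rot: [[-0.861, -0.508, 0.001], [-0.508, 0.861, 0.0], [-0.001, -0.001, -1.0]]
contact_force: [1.9, -0.1, -10.8]
opening: 0.0536
```

```bash
cat > o.py <<'E'
from h import *
o=status.get_obs();print(o['time_s'],o['contact_force'].round(2),o['moment'].round(2),o['joint_pos'].round(1),o['opening'].round(4),o['eef_pos'].round(4), 'yaw y', np.degrees(np.arctan2(o['eef_rot'][1,1],o['eef_rot'][0,1])).round(1))
E
python3 o.py
```

```text
Traceback (most recent call last):
  File "o.py", line 2, in <module>
    o=status.get_obs();print(o['time_s'],o['contact_force'].round(2),o['moment'].round(2),o['joint_pos'].round(1),o['opening'].round(4),o['eef_pos'].round(4), 'yaw y', np.degrees(np.arctan2(o['eef_rot'][1,1],o['eef_rot'][0,1])).round(1))
                                                                                                                  ^^^^^^^^^^^^^^^^^^
AttributeError: 'float' object has no attribute 'round'
```

carry_out:
  moves:
    - {"claw": 1,"dp": [0,0,0],"turn": 0.17}
    - {"claw": 1,"dp": [0,0,0],"turn": 0.34}

```text
time_s: 3.88
eef_pos: [0.4561, 0.3335, 0.0249]
eef_rot: [[-0.643, -0.766, 0.003], [-0.766, 0.643, 0.004], [-0.005, 0.0, -1.0]]
contact_force: [4.5, 11.2, -19.7]
opening: 0.0538
```

```bash
python3 o.py
```

```text
Traceback (most recent call last):
  File "o.py", line 2, in <module>
    o=status.get_obs();print(o['time_s'],o['contact_force'].round(2),o['moment'].round(2),o['joint_pos'].round(1),o['opening'].round(4),o['eef_pos'].round(4), 'yaw y', np.degrees(np.arctan2(o['eef_rot'][1,1],o['eef_rot'][0,1])).round(1))
                                                                                                                  ^^^^^^^^^^^^^^^^^^
AttributeError: 'float' object has no attribute 'round'
```

carry_out:
  moves:
    - {"claw": 1,"dp": [0,0,0],"turn": 0.17}
    - {"claw": 1,"dp": [0,0,0],"turn": 0.34}

```text
time_s: 4.12
eef_pos: [0.4577, 0.3396, 0.0261]
eef_rot: [[-0.351, -0.936, 0.005], [-0.936, 0.351, 0.017], [-0.018, 0.002, -1.0]]
contact_force: [4.0, 35.4, -21.9]
opening: 0.0527
```

```bash
python3 o.py
```

```text
Traceback (most recent call last):
  File "o.py", line 2, in <module>
    o=status.get_obs();print(o['time_s'],o['contact_force'].round(2),o['moment'].round(2),o['joint_pos'].round(1),o['opening'].round(4),o['eef_pos'].round(4), 'yaw y', np.degrees(np.arctan2(o['eef_rot'][1,1],o['eef_rot'][0,1])).round(1))
                                                                                                                  ^^^^^^^^^^^^^^^^^^
AttributeError: 'float' object has no attribute 'round'
```

carry_out:
  moves:
    - {"claw": -1,"dp": [0,0,0],"turn": 0}
    - {"claw": -1,"dp": [0,0,0],"turn": 0}
    - {"claw": -1,"dp": [0,0,0],"turn": 0}
    - {"claw": -1,"dp": [0,0,0],"turn": 0}

```text
time_s: 4.62
eef_pos: [0.4547, 0.3316, 0.0248]
eef_rot: [[-0.355, -0.935, 0.001], [-0.935, 0.355, 0.0], [-0.0, -0.0, -1.0]]
contact_force: [0.7, -0.2, -0.3]
opening: 0.086
```

```bash
sed -i "s/o\['opening'\].round(4)/round(o['opening'],4)/" o.py; python3 o.py
```

```text
4.625 [ 0.67 -0.23 -0.27] [-0.02 -0.01 -0.03] [ 27.9  25.  -17.9  47.1  -0.  -41.3] 0.086 [0.4547 0.3316 0.0248] yaw y 159.2
```

carry_out:
  moves:
    - {"claw": -1,"dp": [0,0,0.05],"turn": 0}
    - {"claw": -1,"dp": [0.0,0,0.1],"turn": 0}
    - {"claw": -1,"dp": [-0.06,0.03,0.15],"turn": 0}
    - {"claw": -1,"dp": [-0.06,0.09,0.15],"turn": 0}
    - {"claw": -1,"dp": [-0.06,0.12,0.15],"turn": 0}

```text
time_s: 5.25
eef_pos: [0.394, 0.454, 0.1767]
eef_rot: [[-0.354, -0.935, 0.003], [-0.935, 0.354, 0.003], [-0.003, -0.002, -1.0]]
contact_force: [0.4, 0.1, -0.3]
opening: 0.0854
```

```bash
python3 o.py; python3 - <<'E'
from h import *
d=grab('top','t4');s=grab('side','s4')
cv2.imwrite('pics/t4c.png',cv2.resize(d['color'][165:265,150:290],None,fx=5.5,fy=5.5,interpolation=cv2.INTER_CUBIC)[:,:,::-1])
cv2.imwrite('pics/s4c.png',cv2.resize(s['color'][125:190,240:330],None,fx=8,fy=8,interpolation=cv2.INTER_CUBIC)[:,:,::-1])
E
```

```text
5.25 [ 0.41  0.09 -0.27] [ 0.01 -0.04  0.01] [ 41.4  21.8   0.4  68.4   0.  -27.9] 0.0854 [0.394  0.454  0.1767] yaw y 159.3
```

View pics/t4c.png

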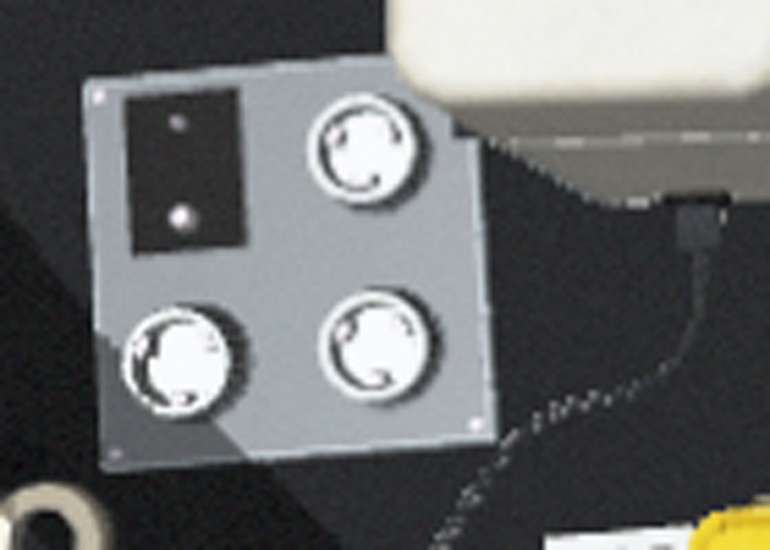

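View pics/s4c.png

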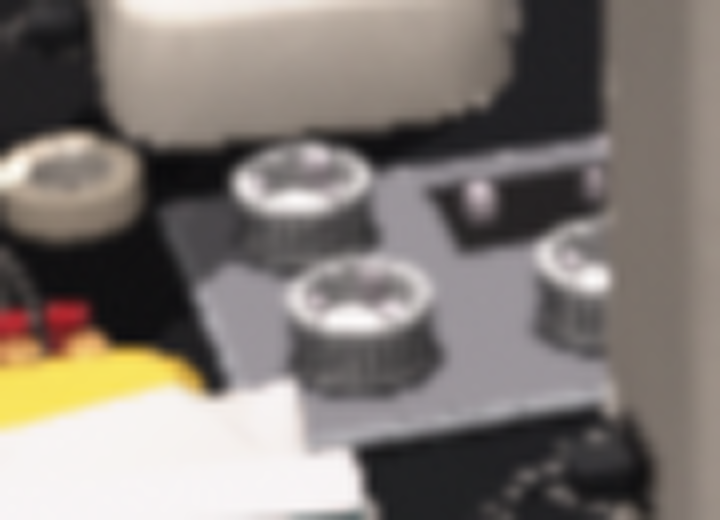

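carry_out:
  moves:
    - {"claw": -1,"dp": [0.02,-0.05,0],"turn": -0.17}
    - {"claw": -1,"dp": [0.04,-0.1,0],"turn": -0.34}
    - {"claw": -1,"dp": [0.055,-0.15,0],"turn": -0.51}
    - {"claw": -1,"dp": [0.067,-0.2,0],"turn": -0.68}
    - {"claw": -1,"dp": [0.067,-0.226,0],"turn": -0.85}
    - {"claw": -1,"dp": [0.067,-0.226,0],"turn": -1.02}
    - {"claw": -1,"dp": [0.067,-0.226,-0.03],"turn": -1.19}
    - {"claw": -1,"dp": [0.067,-0.226,-0.08],"turn": -1.36}
    - {"claw": -1,"dp": [0.067,-0.226,-0.1],"turn": -1.5}
    - {"claw": -1,"dp": [0.067,-0.226,-0.1],"turn": -1.5}

```text
time_s: 6.6
eef_pos: [0.4594, 0.2244, 0.0726]
eef_rot: [[-0.958, 0.287, -0.005], [0.287, 0.958, -0.002], [0.004, -0.003, -1.0]]
contact_force: [0.3, -0.3, 0.4]
opening: 0.0852
```

carry_out:
  moves:
    - {"claw": -1,"dp": [0,0,-0.05],"turn": 0}
    - {"claw": -1,"dp": [0,0,-0.05],"turn": 0}
    - {"claw": -1,"dp": [0,0,-0.05],"turn": 0}
    - {"claw": 1,"dp": [0,0,-0.05],"turn": 0}
    - {"claw": 1,"dp": [0,0,-0.05],"turn": 0}
    - {"claw": 1,"dp": [0,0,-0.05],"turn": 0}
    - {"claw": 1,"dp": [0,0,-0.05],"turn": 0}
    - {"claw": 1,"dp": [0,0,-0.05],"turn": 0}
    - {"claw": 1,"dp": [0,0,-0.05],"turn": 0}

```text
time_s: 7.72
eef_pos: [0.4628, 0.2264, 0.0268]
eef_rot: [[-0.958, 0.287, 0.003], [0.287, 0.958, 0.001], [-0.003, 0.002, -1.0]]
contact_force: [-3.0, -1.1, 10.1]
opening: 0.0537
```

```bash
python3 o.py
```

```text
7.725 [-2.95 -1.08 10.09] [-0.04  0.47  0.07] [ 17.1  20.3 -25.   44.5   0.   33.8] 0.0537 [0.4628 0.2264 0.0268] yaw y 73.3
```

carry_out:
  moves:
    - {"claw": 1,"dp": [0,0.001,0.001],"turn": 0.17}
    - {"claw": 1,"dp": [0,0.001,0.001],"turn": 0.34}
    - {"claw": 1,"dp": [0,0.001,0.001],"turn": 0.51}
    - {"claw": 1,"dp": [0,0.001,0.001],"turn": 0.68}

```text
time_s: 8.22
eef_pos: [0.4626, 0.228, 0.0269]
eef_rot: [[-0.923, -0.384, 0.003], [-0.384, 0.923, 0.003], [-0.003, 0.002, -1.0]]
contact_force: [0.1, 3.6, 3.6]
opening: 0.0538
```

```bash
python3 o.py
```

```text
8.225 [0.07 3.58 3.64] [ 0.82  0.17 -0.13] [ 17.2  20.3 -24.9  44.5   0.1  -5.3] 0.0538 [0.4626 0.228  0.0269] yaw y 112.6
```

carry_out:
  moves:
    - {"claw": 1,"dp": [0,0,0],"turn": 0.12}

```text
time_s: 8.35
eef_pos: [0.4625, 0.2283, 0.0269]
eef_rot: [[-0.871, -0.491, 0.002], [-0.491, 0.871, 0.003], [-0.004, 0.002, -1.0]]
contact_force: [0.4, 4.4, 3.3]
opening: 0.0541
```

```bash
python3 o.py
```

```text
8.35 [0.42 4.38 3.32] [ 0.92  0.21 -0.15] [ 17.3  20.3 -24.9  44.5   0.1 -12.1] 0.0541 [0.4625 0.2283 0.0269] yaw y 119.4
```

carry_out:
  moves:
    - {"claw": 1,"dp": [0,0,0],"turn": 0.12}

```text
time_s: 8.48
eef_pos: [0.4624, 0.2285, 0.0269]
eef_rot: [[-0.806, -0.592, 0.002], [-0.592, 0.806, 0.004], [-0.004, 0.002, -1.0]]
contact_force: [-1.0, 5.5, 3.6]
opening: 0.0538
```

```bash
python3 o.py
```

```text
8.475 [-0.97  5.55  3.63] [ 1.09  0.37 -0.19] [ 17.3  20.3 -24.9  44.6   0.2 -19. ] 0.0538 [0.4624 0.2285 0.0269] yaw y 126.3
```

carry_out:
  moves:
    - {"claw": 1,"dp": [0,0,0],"turn": 0.12}

```text
time_s: 8.6
eef_pos: [0.4622, 0.2287, 0.0269]
eef_rot: [[-0.73, -0.684, 0.002], [-0.684, 0.73, 0.004], [-0.004, 0.002, -1.0]]
contact_force: [-1.5, 4.9, 3.5]
opening: 0.0534
```

```bash
python3 o.py
```

```text
8.6 [-1.51  4.86  3.5 ] [ 1.21  0.43 -1.31] [ 17.3  20.3 -24.9  44.6   0.2 -25.9] 0.0534 [0.4622 0.2287 0.0269] yaw y 133.1
```

carry_out:
  moves:
    - {"claw": -1,"dp": [0,0,0],"turn": 0}
    - {"claw": -1,"dp": [0,0,0],"turn": 0}
    - {"claw": -1,"dp": [0,0,0],"turn": 0}
    - {"claw": -1,"dp": [0,0,0.06],"turn": -0.1}
    - {"claw": -1,"dp": [0,0,0.12],"turn": -0.25}
    - {"claw": -1,"dp": [0,0,0.18],"turn": -0.4}
    - {"claw": -1,"dp": [-0.01,0,0.24],"turn": -0.55}
    - {"claw": -1,"dp": [-0.03,-0.02,0.29],"turn": -0.7}
    - {"claw": -1,"dp": [-0.035,-0.08,0.29],"turn": -0.75}
    - {"claw": -1,"dp": [-0.035,-0.14,0.29],"turn": -0.75}

```text
time_s: 9.85
eef_pos: [0.4262, 0.0858, 0.3164]
eef_rot: [[-1.0, 0.0, 0.003], [0.0, 1.0, -0.0], [-0.003, -0.0, -1.0]]
contact_force: [1.8, -0.9, -0.5]
opening: 0.0856
```

```bash
python3 o.py; python3 m.py; python3 -c "
from h import *
grab('side','s5')"
```

```text
9.85 [ 1.75 -0.92 -0.46] [-0.05 -0.04  0.01] [ 0.8  1.4 -5.5 82.9 -0.   0.8] 0.0856 [0.4262 0.0858 0.3164] yaw y 90.0
blue top [349 177   5   5  21] [350.85714286 178.80952381] [ 0.58779165 -0.15679269]
blue top [377 202   5   5  20] [378.95 203.9 ] [ 0.51502565 -0.23351175]
blue side [360 221   7   6  32] [362.875   223.15625] [ 0.59002806 -0.15717536]
blue side [340 246   7   7  41] [343.         248.75609756] [ 0.51511808 -0.23521377]
sleeve (214.86607360839844, 191.3482208251953) 9.588784217834473 ((215.5331573486328, 190.83456420898438), (16.007640838623047, 17.477401733398438), 102.50216674804688) [0.56382059 0.23407711] [0.56526746 0.23214436] diam 0.05570393632936917
```

View pics/s5.png

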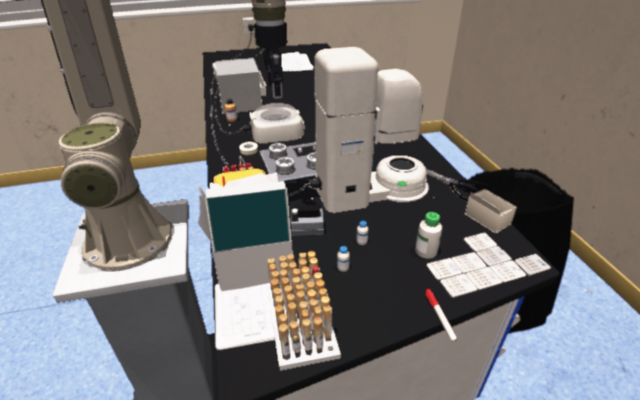

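carry_out:
  moves:
    - {"claw": -1,"dp": [0,-0.06,0],"turn": 0}
    - {"claw": -1,"dp": [0,-0.12,0],"turn": 0}
    - {"claw": -1,"dp": [0.01,-0.18,0],"turn": 0}
    - {"claw": -1,"dp": [0.03,-0.23,0],"turn": 0}
    - {"claw": -1,"dp": [0.06,-0.28,0],"turn": 0}
    - {"claw": -1,"dp": [0.089,-0.32,0],"turn": 0}
    - {"claw": -1,"dp": [0.089,-0.32,-0.05],"turn": 0}
    - {"claw": -1,"dp": [0.089,-0.32,-0.11],"turn": 0}
    - {"claw": -1,"dp": [0.089,-0.32,-0.17],"turn": 0}
    - {"claw": -1,"dp": [0.089,-0.32,-0.21],"turn": 0}
    - {"claw": -1,"dp": [0.089,-0.32,-0.21],"turn": 0}
    - {"claw": -1,"dp": [0.089,-0.32,-0.21],"turn": 0}

```text
time_s: 11.5
eef_pos: [0.5167, -0.2331, 0.1068]
eef_rot: [[-1.0, 0.001, 0.002], [0.001, 1.0, -0.001], [-0.002, -0.001, -1.0]]
contact_force: [0.5, 0.5, 0.4]
opening: 0.0853
```

```bash
python3 o.py; python3 - <<'E'
from h import *
d=grab('top');s=grab('side','s6')
cv2.imwrite('pics/s6c.png',cv2.resize(s['color'][150:290,250:430],None,fx=4,fy=4,interpolation=cv2.INTER_CUBIC)[:,:,::-1])
E
```

```text
11.5 [0.52 0.5  0.39] [0.01 0.01 0.  ] [-32.4  20.8 -11.3  57.8   0.  -32.4] 0.0853 [ 0.5167 -0.2331  0.1068] yaw y 89.9
```

View pics/s6c.png

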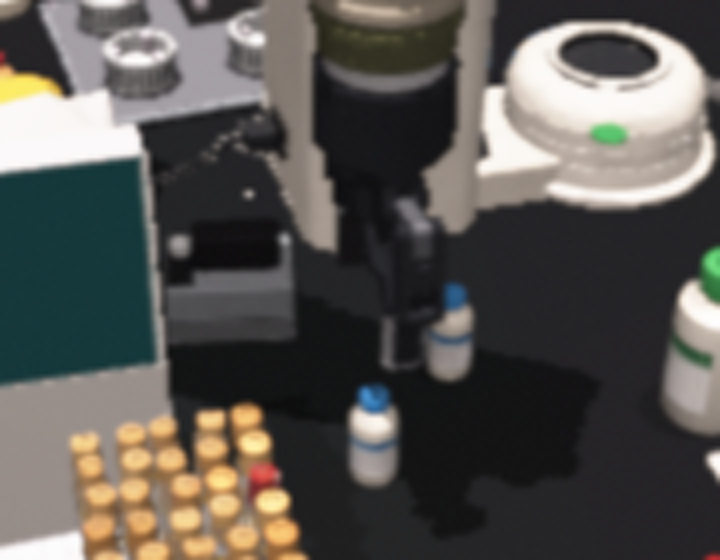

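carry_out:
  moves:
    - {"claw": -1,"dp": [-0.001,-0.001,-0.04],"turn": 0}
    - {"claw": -1,"dp": [-0.001,-0.001,-0.085],"turn": 0}
    - {"claw": -1,"dp": [-0.001,-0.001,-0.085],"turn": 0}
    - {"claw": 1,"dp": [-0.001,-0.001,-0.085],"turn": 0}
    - {"claw": 1,"dp": [-0.001,-0.001,-0.085],"turn": 0}
    - {"claw": 1,"dp": [-0.001,-0.001,-0.085],"turn": 0}
    - {"claw": 1,"dp": [-0.001,-0.001,-0.085],"turn": 0}
    - {"claw": 1,"dp": [-0.001,-0.001,-0.085],"turn": 0}
    - {"claw": 1,"dp": [-0.001,-0.001,-0.085],"turn": 0}
    - {"claw": 1,"dp": [-0.001,-0.001,-0.085],"turn": 0}
    - {"claw": 1,"dp": [-0.001,-0.001,-0.085],"turn": 0}

```text
time_s: 12.98
eef_pos: [0.5154, -0.2348, 0.022]
eef_rot: [[-1.0, 0.002, 0.002], [0.002, 1.0, -0.001], [-0.002, -0.001, -1.0]]
contact_force: [0.7, 0.4, 6.4]
opening: 0.0243
```

```bash
python3 o.py; python3 - <<'E'
from h import *
s=grab('side','s7')
cv2.imwrite('pics/s7c.png',cv2.resize(s['color'][150:290,250:430],None,fx=4,fy=4,interpolation=cv2.INTER_CUBIC)[:,:,::-1])
E
```

```text
12.975 [0.72 0.41 6.38] [0.12 0.16 0.01] [-32.6  25.4 -17.7  46.8   0.  -32.5] 0.0243 [ 0.5154 -0.2348  0.022 ] yaw y 89.9
```

View pics/s7c.png

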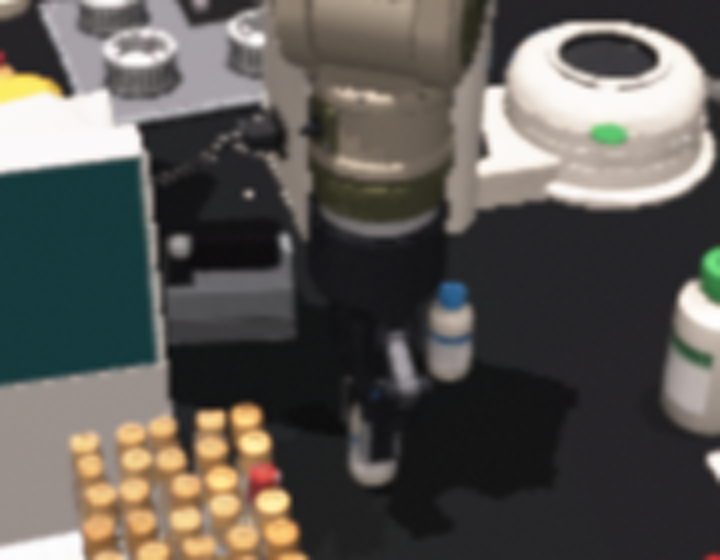

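carry_out:
  moves:
    - {"claw": 1,"dp": [0,0,0.02],"turn": 0}
    - {"claw": 1,"dp": [0,0,0.07],"turn": 0}
    - {"claw": 1,"dp": [0,0,0.13],"turn": 0}
    - {"claw": 1,"dp": [0,0,0.19],"turn": 0}
    - {"claw": 1,"dp": [-0.01,0.01,0.25],"turn": 0}
    - {"claw": 1,"dp": [-0.03,0.03,0.3],"turn": 0}
    - {"claw": 1,"dp": [-0.06,0.08,0.305],"turn": 0}
    - {"claw": 1,"dp": [-0.085,0.135,0.305],"turn": 0}
    - {"claw": 1,"dp": [-0.085,0.19,0.305],"turn": 0}
    - {"claw": 1,"dp": [-0.085,0.25,0.305],"turn": 0}
    - {"claw": 1,"dp": [-0.085,0.31,0.305],"turn": 0}
    - {"claw": 1,"dp": [-0.085,0.37,0.305],"turn": 0}

```text
time_s: 14.52
eef_pos: [0.429, 0.1376, 0.326]
eef_rot: [[-1.0, 0.002, 0.002], [0.002, 1.0, 0.0], [-0.002, 0.0, -1.0]]
contact_force: [0.3, -0.3, -0.1]
opening: 0.0244
```

carry_out:
  moves:
    - {"claw": 1,"dp": [0,0.06,0],"turn": 0}
    - {"claw": 1,"dp": [0.01,0.12,0],"turn": 0}
    - {"claw": 1,"dp": [0.02,0.17,0],"turn": 0}
    - {"claw": 1,"dp": [0.025,0.197,0],"turn": 0}
    - {"claw": 1,"dp": [0.025,0.197,0],"turn": 0}
    - {"claw": 1,"dp": [0.025,0.197,-0.06],"turn": 0}
    - {"claw": 1,"dp": [0.025,0.197,-0.12],"turn": 0}
    - {"claw": 1,"dp": [0.025,0.197,-0.18],"turn": 0}
    - {"claw": 1,"dp": [0.025,0.197,-0.22],"turn": 0}
    - {"claw": 1,"dp": [0.025,0.197,-0.22],"turn": 0}
    - {"claw": 1,"dp": [0.025,0.197,-0.22],"turn": 0}

```text
time_s: 15.9
eef_pos: [0.4555, 0.3328, 0.1074]
eef_rot: [[-1.0, 0.002, 0.002], [0.002, 1.0, 0.001], [-0.002, 0.001, -1.0]]
contact_force: [-0.3, 1.3, 0.6]
opening: 0.0245
```

```bash
python3 o.py; python3 - <<'E'
from h import *
s=grab('side','s8');d=grab('top','t8')
cv2.imwrite('pics/s8c.png',np.hstack([cv2.resize(x,(400,400),interpolation=cv2.INTER_CUBIC) for x in (s['color'][90:190,230:330],d['color'][180:260,150:230])])[:,:,::-1])
E
```

```text
15.9 [-0.34  1.31  0.56] [ 0.01  0.01 -0.01] [ 28.   20.4 -11.7  57.7  -0.   28.1] 0.0245 [0.4555 0.3328 0.1074] yaw y 89.9
```

View pics/s8c.png

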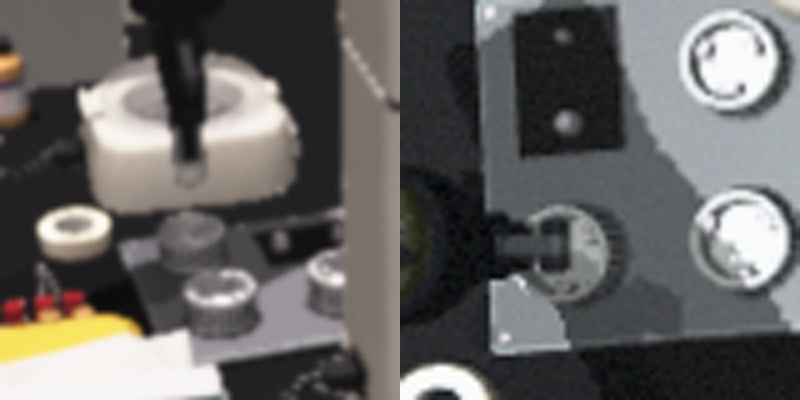

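carry_out:
  moves:
    - {"claw": 1,"dp": [-0.0005,-0.001,-0.03],"turn": 0}
    - {"claw": 1,"dp": [-0.0005,-0.001,-0.05],"turn": 0}
    - {"claw": 1,"dp": [-0.0005,-0.001,-0.058],"turn": 0}
    - {"claw": 1,"dp": [-0.0005,-0.001,-0.06],"turn": 0}
    - {"claw": 1,"dp": [-0.0005,-0.001,-0.06],"turn": 0}

```text
time_s: 16.62
eef_pos: [0.4547, 0.3322, 0.0464]
eef_rot: [[-1.0, 0.002, 0.002], [0.002, 1.0, 0.001], [-0.002, 0.001, -1.0]]
contact_force: [-0.2, -0.4, -0.3]
opening: 0.0244
```

```bash
python3 o.py; python3 - <<'E'
from h import *
s=grab('side');d=grab('top')
cv2.imwrite('pics/s9c.png',np.hstack([cv2.resize(x,(400,400),interpolation=cv2.INTER_CUBIC) for x in (s['color'][90:190,230:330],d['color'][180:260,150:230])])[:,:,::-1])
E
```

```text
16.625 [-0.19 -0.4  -0.3 ] [ 0.   -0.01  0.03] [ 28.   23.6 -16.5  49.8   0.   28.1] 0.0244 [0.4547 0.3322 0.0464] yaw y 89.9
```

View pics/s9c.png

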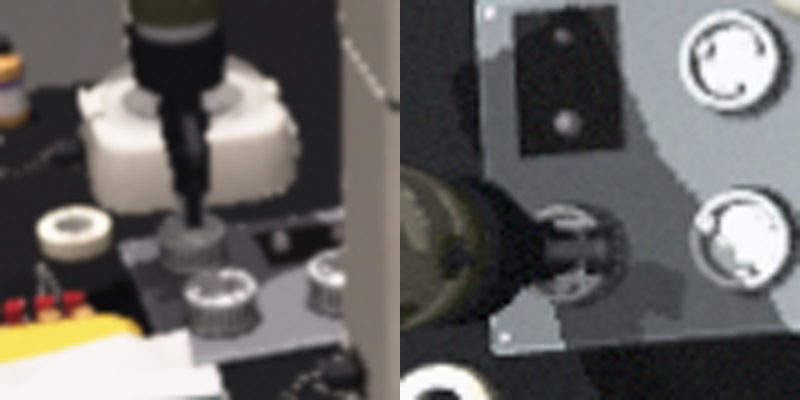

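carry_out:
  moves:
    - {"claw": -1,"dp": [0,0,0],"turn": 0}
    - {"claw": -1,"dp": [0,0,0],"turn": 0}
    - {"claw": -1,"dp": [0,0,0],"turn": 0}
    - {"claw": -1,"dp": [0,0,0],"turn": 0}

```text
time_s: 17.23
eef_pos: [0.4539, 0.3318, 0.0453]
eef_rot: [[-1.0, 0.002, -0.0], [0.002, 1.0, 0.0], [0.0, 0.0, -1.0]]
contact_force: [-0.1, -0.3, -0.9]
opening: 0.0853
```

carry_out:
  moves:
    - {"claw": -1,"dp": [0,0,0.004],"turn": 0.17}
    - {"claw": -1,"dp": [0,0,0.004],"turn": 0.34}
    - {"claw": -1,"dp": [0,0,0.004],"turn": 0.51}
    - {"claw": -1,"dp": [0,0,0.004],"turn": 0.68}
    - {"claw": -1,"dp": [0,0,0.004],"turn": 0.85}
    - {"claw": -1,"dp": [0,0,0.004],"turn": 1.02}
    - {"claw": -1,"dp": [0,0,0.004],"turn": 1.19}
    - {"claw": -1,"dp": [0,0,0.004],"turn": 1.36}
    - {"claw": -1,"dp": [0,0,0.004],"turn": 1.53}
    - {"claw": -1,"dp": [0,0,0.004],"turn": 1.57}
    - {"claw": -1,"dp": [0,0,-0.022],"turn": 1.57}
    - {"claw": -1,"dp": [0,0,-0.022],"turn": 1.57}

```text
time_s: 18.73
eef_pos: [0.4522, 0.3309, 0.0217]
eef_rot: [[-0.003, -1.0, -0.004], [-1.0, 0.003, -0.002], [0.002, 0.004, -1.0]]
contact_force: [0.7, -0.0, 0.5]
opening: 0.0855
```

carry_out:
  moves:
    - {"claw": 1,"dp": [0,0,0],"turn": 0}
    - {"claw": 1,"dp": [0,0,0],"turn": 0}
    - {"claw": 1,"dp": [0,0,0],"turn": 0}
    - {"claw": 1,"dp": [0,0,0],"turn": 0}
    - {"claw": 1,"dp": [0,0,0],"turn": 0}
    - {"claw": 1,"dp": [0,0,0],"turn": 0}

```text
time_s: 19.48
eef_pos: [0.4538, 0.3321, 0.0248]
eef_rot: [[-0.002, -1.0, 0.0], [-1.0, 0.002, 0.001], [-0.001, -0.0, -1.0]]
contact_force: [-2.7, 0.6, 6.5]
opening: 0.0533
```

```bash
python3 o.py
```

```text
19.475 [-2.75  0.63  6.48] [-0.12  0.7  -0.02] [ 28.   24.9 -18.   47.1   0.  -61.9] 0.0533 [0.4538 0.3321 0.0248] yaw y 179.9
```

carry_out:
  moves:
    - {"claw": 1,"dp": [0.001,0,0],"turn": -0.17}
    - {"claw": 1,"dp": [0.001,0,0],"turn": -0.34}
    - {"claw": 1,"dp": [0.001,0,0],"turn": -0.51}
    - {"claw": 1,"dp": [0.001,0,0],"turn": -0.68}
    - {"claw": 1,"dp": [0.001,0,0],"turn": -0.85}
    - {"claw": 1,"dp": [0.001,0,0],"turn": -1.02}
    - {"claw": 1,"dp": [0.001,0,0],"turn": -1.19}
    - {"claw": 1,"dp": [0.001,0,0],"turn": -1.36}
    - {"claw": 1,"dp": [0.001,0,0],"turn": -1.53}

```text
time_s: 20.6
eef_pos: [0.455, 0.331, 0.0248]
eef_rot: [[-0.999, -0.032, 0.001], [-0.032, 0.999, -0.001], [-0.001, -0.002, -1.0]]
contact_force: [-1.9, -4.3, 6.4]
opening: 0.0533
```

```bash
python3 o.py
```

```text
20.6 [-1.9  -4.34  6.42] [-0.95  0.39  0.12] [ 27.9  25.  -17.9  47.1  -0.1  26.1] 0.0533 [0.455  0.331  0.0248] yaw y 91.9
```

carry_out:
  moves:
    - {"claw": 1,"dp": [0,0,0],"turn": -0.15}
    - {"claw": 1,"dp": [0,0,0],"turn": -0.3}

```text
time_s: 20.85
eef_pos: [0.455, 0.3307, 0.0248]
eef_rot: [[-0.965, 0.264, 0.001], [0.264, 0.965, -0.002], [-0.001, -0.002, -1.0]]
contact_force: [-1.9, -6.0, 7.7]
opening: 0.0531
```

```bash
python3 o.py
```

```text
20.85 [-1.92 -6.    7.71] [-1.14  0.49  0.13] [ 27.9  25.  -17.9  47.2  -0.1  43.2] 0.0531 [0.455  0.3307 0.0248] yaw y 74.7
```

carry_out:
  moves:
    - {"claw": 1,"dp": [0,0,0],"turn": -0.12}
    - {"claw": 1,"dp": [0,0,0],"turn": -0.24}

```text
time_s: 21.1
eef_pos: [0.4549, 0.3304, 0.0248]
eef_rot: [[-0.875, 0.485, 0.001], [0.485, 0.875, -0.003], [-0.002, -0.002, -1.0]]
contact_force: [-1.8, -6.3, 8.4]
opening: 0.0529
```

```bash
python3 o.py
```

```text
21.1 [-1.75 -6.33  8.37] [-1.35  0.49  0.17] [ 27.9  25.  -17.9  47.2  -0.2  56.9] 0.0529 [0.4549 0.3304 0.0248] yaw y 61.0
```

carry_out:
  moves:
    - {"claw": 1,"dp": [0,0.001,0],"turn": -0.12}
    - {"claw": 1,"dp": [0,0.001,0],"turn": -0.2}

```text
time_s: 21.35
eef_pos: [0.4547, 0.3302, 0.0248]
eef_rot: [[-0.761, 0.649, 0.001], [0.649, 0.761, -0.005], [-0.004, -0.003, -1.0]]
contact_force: [-3.1, -9.9, 10.8]
opening: 0.0531
```

```bash
python3 o.py
```

```text
21.35 [-3.1  -9.94 10.82] [-2.04  0.51  0.28] [ 28.   25.  -17.8  47.3  -0.3  68.4] 0.0531 [0.4547 0.3302 0.0248] yaw y 49.6
```

carry_out:
  moves:
    - {"claw": 1,"dp": [0,0,0],"turn": -0.1}

```text
time_s: 21.48
eef_pos: [0.4546, 0.3301, 0.0248]
eef_rot: [[-0.693, 0.721, 0.0], [0.721, 0.693, -0.005], [-0.004, -0.003, -1.0]]
contact_force: [-2.2, -10.7, 9.6]
opening: 0.0531
```

```bash
python3 o.py
```

```text
21.475 [ -2.23 -10.67   9.58] [-2.05  0.51  0.27] [ 27.9  25.  -17.8  47.3  -0.3  74.1] 0.0531 [0.4546 0.3301 0.0248] yaw y 43.8
```

carry_out:
  moves:
    - {"claw": 1,"dp": [0,0.001,0],"turn": -0.08}

```text
time_s: 21.6
eef_pos: [0.4544, 0.3303, 0.0248]
eef_rot: [[-0.634, 0.774, 0.0], [0.774, 0.634, -0.007], [-0.006, -0.004, -1.0]]
contact_force: [-2.8, -15.9, 13.1]
opening: 0.0532
```

```bash
python3 o.py
```

```text
21.6 [ -2.76 -15.94  13.14] [-3.14  0.62  1.38] [ 28.   25.  -17.8  47.4  -0.4  78.7] 0.0532 [0.4544 0.3303 0.0248] yaw y 39.3
```

carry_out:
  moves:
    - {"claw": 1,"dp": [0,0,0],"turn": -0.08}

```text
time_s: 21.72
eef_pos: [0.4532, 0.3319, 0.0248]
eef_rot: [[-0.572, 0.821, -0.002], [0.821, 0.572, -0.003], [-0.001, -0.004, -1.0]]
contact_force: [-7.1, -4.8, 11.1]
opening: 0.0531
```

```bash
python3 o.py
```

```text
21.725 [-7.13 -4.85 11.12] [-1.22  1.09  0.47] [ 28.1  25.  -17.8  47.4  -0.1  83.2] 0.0531 [0.4532 0.3319 0.0248] yaw y 34.9
```

carry_out:
  moves:
    - {"claw": -1,"dp": [0,0,0],"turn": 0}
    - {"claw": -1,"dp": [0,0,0],"turn": 0}
    - {"claw": -1,"dp": [0,0,0],"turn": 0}
    - {"claw": -1,"dp": [0,0,0.06],"turn": 0.1}
    - {"claw": -1,"dp": [0,0,0.12],"turn": 0.25}
    - {"claw": -1,"dp": [0,0,0.18],"turn": 0.4}
    - {"claw": -1,"dp": [-0.005,-0.01,0.24],"turn": 0.55}
    - {"claw": -1,"dp": [-0.02,-0.06,0.29],"turn": 0.7}
    - {"claw": -1,"dp": [-0.025,-0.12,0.3],"turn": 0.85}
    - {"claw": -1,"dp": [-0.025,-0.18,0.3],"turn": 0.96}
    - {"claw": -1,"dp": [-0.025,-0.24,0.3],"turn": 0.96}
    - {"claw": -1,"dp": [-0.025,-0.3,0.3],"turn": 0.96}

```text
time_s: 23.22
eef_pos: [0.4299, 0.0321, 0.3237]
eef_rot: [[-1.0, 0.001, 0.002], [0.001, 1.0, -0.0], [-0.002, -0.0, -1.0]]
contact_force: [1.8, -0.7, -0.1]
opening: 0.0855
```

```bash
python3 o.py; python3 - <<'E'
from h import *
s=grab('side','s10');d=grab('top','t10')
cv2.imwrite('pics/s10c.png',np.hstack([cv2.resize(x,(400,400),interpolation=cv2.INTER_CUBIC) for x in (s['color'][90:190,230:330],d['color'][180:260,150:230])])[:,:,::-1])
E
```

```text
23.225 [ 1.85 -0.67 -0.07] [-0.   -0.09 -0.03] [-6.4  1.1 -4.9 84.   0.  -6.4] 0.0855 [0.4299 0.0321 0.3237] yaw y 89.9
```

View pics/s10c.png

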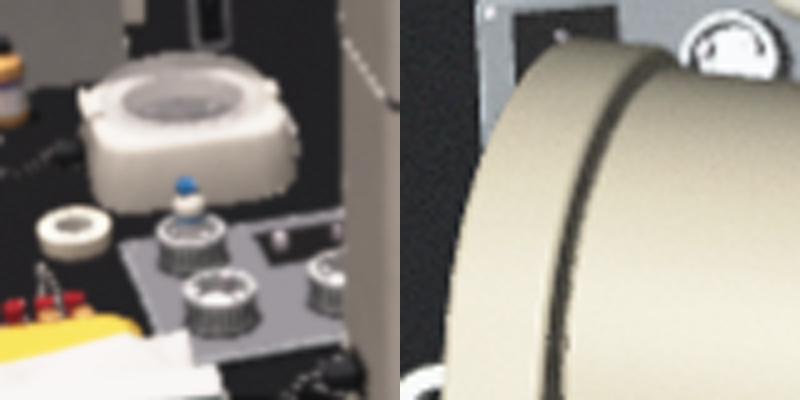

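View pics/t10.png

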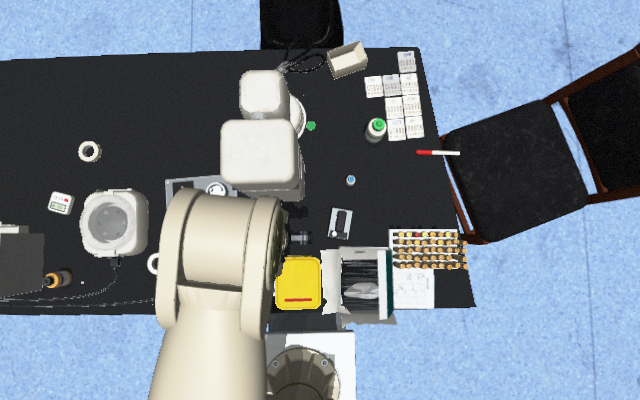

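carry_out:
  moves:
    - {"claw": -1,"dp": [0,-0.06,0],"turn": 0}
    - {"claw": -1,"dp": [0,-0.12,0],"turn": 0}
    - {"claw": -1,"dp": [0.02,-0.17,0],"turn": 0}
    - {"claw": -1,"dp": [0.07,-0.189,0],"turn": 0}
    - {"claw": -1,"dp": [0.12,-0.189,0],"turn": 0}
    - {"claw": -1,"dp": [0.159,-0.189,-0.02],"turn": 0}
    - {"claw": -1,"dp": [0.159,-0.189,-0.08],"turn": 0}
    - {"claw": -1,"dp": [0.159,-0.189,-0.14],"turn": 0}
    - {"claw": -1,"dp": [0.159,-0.189,-0.2],"turn": 0}
    - {"claw": -1,"dp": [0.159,-0.189,-0.225],"turn": 0}
    - {"claw": -1,"dp": [0.159,-0.189,-0.225],"turn": 0}

```text
time_s: 24.7
eef_pos: [0.5873, -0.1537, 0.0957]
eef_rot: [[-1.0, 0.001, -0.005], [0.001, 1.0, 0.002], [0.005, 0.002, -1.0]]
contact_force: [-0.2, -0.3, -0.0]
opening: 0.0853
```

```bash
python3 o.py; python3 m.py
```

```text
24.7 [-0.25 -0.27 -0.03] [-0.02 -0.04 -0.02] [-22.2  25.7  -5.4  59.2   0.  -22.2] 0.0853 [ 0.5873 -0.1537  0.0957] yaw y 90.0
blue top [174 228   5   6  24] [176.  230.5] [0.45300171 0.33717813]
blue side [360 223   5   4  13] [362.         224.46153846] [ 0.58624494 -0.16154557]
sleeve (214.5800018310547, 191.4199981689453) 9.725980758666992 ((214.86160278320312, 191.39451599121094), (17.931949615478516, 18.65874671936035), 35.69462203979492) [0.56363137 0.23490719] [0.56368646 0.23408969] diam 0.05650324819591606
sleeve (217.0441131591797, 227.43382263183594) 9.782236099243164 ((217.05641174316406, 227.36532592773438), (18.297807693481445, 18.79701042175293), 56.10086441040039) [0.45980469 0.22762509] [0.45999951 0.2275897 ] diam 0.0563205137999808
sleeve (181.25, 230.5) 9.762911796569824 ((181.2306365966797, 230.4058074951172), (18.139822006225586, 18.733112335205078), 44.69639587402344) [0.45314729 0.3309778 ] [0.45341776 0.33103607] diam 0.05663984606783826
```

carry_out:
  moves:
    - {"claw": -1,"dp": [0.001,-0.002,-0.03],"turn": 0}
    - {"claw": -1,"dp": [0.001,-0.002,-0.06],"turn": 0}
    - {"claw": -1,"dp": [0.001,-0.002,-0.06],"turn": 0}
    - {"claw": -1,"dp": [0.001,-0.002,-0.06],"turn": 0}

```text
time_s: 25.3
eef_pos: [0.5915, -0.1577, 0.0406]
eef_rot: [[-1.0, 0.002, 0.003], [0.002, 1.0, -0.001], [-0.003, -0.001, -1.0]]
contact_force: [0.7, -0.1, 0.9]
opening: 0.0853
```

carry_out:
  moves:
    - {"claw": -1,"dp": [-0.002,0.0005,-0.0185],"turn": 0}
    - {"claw": -1,"dp": [-0.002,0.0005,-0.0185],"turn": 0}
    - {"claw": 1,"dp": [-0.002,0.0005,-0.0185],"turn": 0}
    - {"claw": 1,"dp": [-0.002,0.0005,-0.0185],"turn": 0}
    - {"claw": 1,"dp": [-0.002,0.0005,-0.0185],"turn": 0}
    - {"claw": 1,"dp": [-0.002,0.0005,-0.0185],"turn": 0}
    - {"claw": 1,"dp": [-0.002,0.0005,-0.0185],"turn": 0}
    - {"claw": 1,"dp": [-0.002,0.0005,-0.0185],"turn": 0}
    - {"claw": 1,"dp": [-0.002,0.0005,-0.0185],"turn": 0}

```text
time_s: 26.42
eef_pos: [0.5884, -0.1569, 0.0206]
eef_rot: [[-1.0, 0.002, 0.001], [0.002, 1.0, -0.0], [-0.001, -0.0, -1.0]]
contact_force: [-0.9, 0.9, 5.3]
opening: 0.0245
```

```bash
python3 o.py; python3 - <<'E'
from h import *
s=grab('side')
cv2.imwrite('pics/s11c.png',cv2.resize(s['color'][150:290,250:430],None,fx=4,fy=4,interpolation=cv2.INTER_CUBIC)[:,:,::-1])
E
```

```text
26.425 [-0.91  0.88  5.26] [ 0.06  0.14 -0.03] [-22.5  29.5 -10.9  49.5   0.  -22.4] 0.0245 [ 0.5884 -0.1569  0.0206] yaw y 89.9
```

View pics/s11c.png

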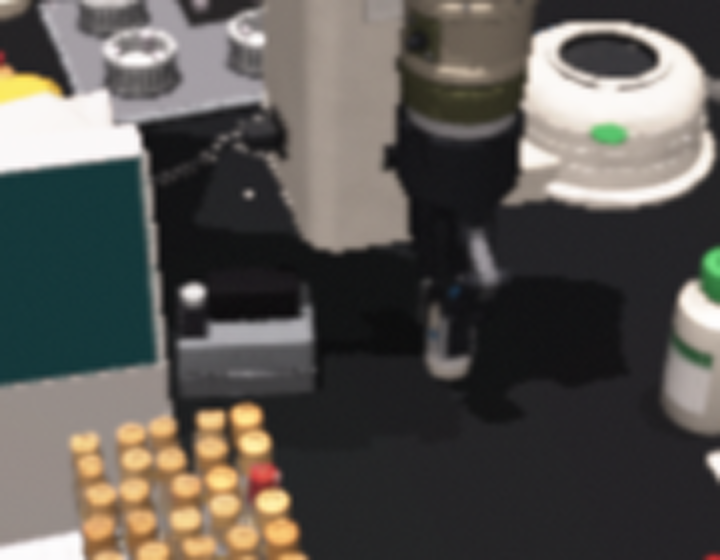

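carry_out:
  moves:
    - {"claw": 1,"dp": [0,0,0.02],"turn": 0}
    - {"claw": 1,"dp": [0,0,0.07],"turn": 0}
    - {"claw": 1,"dp": [0,0,0.13],"turn": 0}
    - {"claw": 1,"dp": [0,0,0.19],"turn": 0}
    - {"claw": 1,"dp": [-0.01,0,0.25],"turn": 0}
    - {"claw": 1,"dp": [-0.05,0,0.29],"turn": 0}
    - {"claw": 1,"dp": [-0.1,0,0.305],"turn": 0}
    - {"claw": 1,"dp": [-0.15,0.02,0.305],"turn": 0}
    - {"claw": 1,"dp": [-0.16,0.08,0.305],"turn": 0}
    - {"claw": 1,"dp": [-0.16,0.14,0.305],"turn": 0}
    - {"claw": 1,"dp": [-0.16,0.2,0.305],"turn": 0}
    - {"claw": 1,"dp": [-0.16,0.26,0.305],"turn": 0}

```text
time_s: 27.98
eef_pos: [0.4275, 0.105, 0.3248]
eef_rot: [[-1.0, 0.003, 0.0], [0.003, 1.0, 0.0], [-0.0, 0.0, -1.0]]
contact_force: [0.9, 1.2, 0.2]
opening: 0.0245
```

carry_out:
  moves:
    - {"claw": 1,"dp": [0.01,0.06,0],"turn": 0}
    - {"claw": 1,"dp": [0.025,0.11,0],"turn": 0}
    - {"claw": 1,"dp": [0.034,0.1255,0],"turn": 0}
    - {"claw": 1,"dp": [0.034,0.1255,-0.05],"turn": 0}
    - {"claw": 1,"dp": [0.034,0.1255,-0.11],"turn": 0}
    - {"claw": 1,"dp": [0.034,0.1255,-0.17],"turn": 0}
    - {"claw": 1,"dp": [0.034,0.1255,-0.22],"turn": 0}
    - {"claw": 1,"dp": [0.034,0.1255,-0.22],"turn": 0}
    - {"claw": 1,"dp": [0.034,0.1255,-0.22],"turn": 0}
    - {"claw": 1,"dp": [0.034,0.1255,-0.22],"turn": 0}

```text
time_s: 29.22
eef_pos: [0.464, 0.2292, 0.1075]
eef_rot: [[-1.0, 0.002, 0.005], [0.002, 1.0, 0.001], [-0.005, 0.001, -1.0]]
contact_force: [0.7, -0.1, -0.2]
opening: 0.0246
```

```bash
python3 o.py
```

```text
29.225 [ 0.69 -0.15 -0.19] [ 0.03 -0.01  0.01] [ 17.4  15.6 -18.6  55.5   0.   17.5] 0.0246 [0.464  0.2292 0.1075] yaw y 89.9
```

carry_out:
  moves:
    - {"claw": 1,"dp": [-0.0015,-0.0005,-0.03],"turn": 0}
    - {"claw": 1,"dp": [-0.0015,-0.0005,-0.05],"turn": 0}
    - {"claw": 1,"dp": [-0.0015,-0.0005,-0.06],"turn": 0}
    - {"claw": 1,"dp": [-0.0015,-0.0005,-0.061],"turn": 0}
    - {"claw": 1,"dp": [-0.0015,-0.0005,-0.061],"turn": 0}

```text
time_s: 29.85
eef_pos: [0.4613, 0.2286, 0.0449]
eef_rot: [[-1.0, 0.002, 0.002], [0.002, 1.0, 0.001], [-0.002, 0.001, -1.0]]
contact_force: [0.6, 0.6, -0.0]
opening: 0.0243
```

```bash
python3 o.py; python3 - <<'E'
from h import *
s=grab('side');d=grab('top')
cv2.imwrite('pics/s12c.png',np.hstack([cv2.resize(x,(400,400),interpolation=cv2.INTER_CUBIC) for x in (s['color'][90:190,230:330],d['color'][180:260,150:230])])[:,:,::-1])
E
```

```text
29.85 [ 0.59  0.57 -0.05] [0.03 0.02 0.03] [ 17.4  19.1 -23.7  47.1   0.   17.5] 0.0243 [0.4613 0.2286 0.0449] yaw y 89.9
```

View pics/s12c.png

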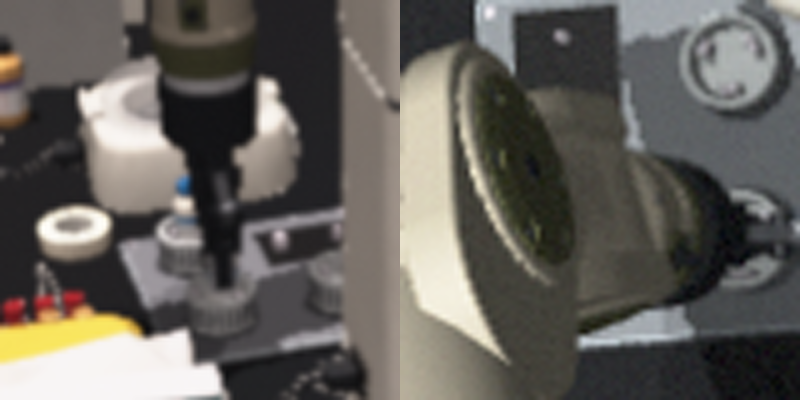

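carry_out:
  moves:
    - {"claw": -1,"dp": [0,0,0],"turn": 0}
    - {"claw": -1,"dp": [0,0,0],"turn": 0}
    - {"claw": -1,"dp": [0,0,0],"turn": 0}
    - {"claw": -1,"dp": [0,0,0],"turn": 0}

```text
time_s: 30.45
eef_pos: [0.4604, 0.2283, 0.0438]
eef_rot: [[-1.0, 0.002, -0.0], [0.002, 1.0, 0.0], [0.0, 0.0, -1.0]]
contact_force: [0.4, -0.8, -0.3]
opening: 0.0855
```

carry_out:
  moves:
    - {"claw": -1,"dp": [0.0,0,0.005],"turn": 0.17}
    - {"claw": -1,"dp": [0,0,0.005],"turn": 0.34}
    - {"claw": -1,"dp": [0,0,0.005],"turn": 0.51}
    - {"claw": -1,"dp": [0,0,0.005],"turn": 0.68}
    - {"claw": -1,"dp": [0,0,0.005],"turn": 0.85}
    - {"claw": -1,"dp": [0,0,0.005],"turn": 1.02}
    - {"claw": -1,"dp": [0,0,0.005],"turn": 1.19}
    - {"claw": -1,"dp": [0,0,0.005],"turn": 1.36}
    - {"claw": -1,"dp": [0,0,0.005],"turn": 1.53}
    - {"claw": -1,"dp": [0,0,0.005],"turn": 1.57}
    - {"claw": -1,"dp": [0,0,-0.021],"turn": 1.57}
    - {"claw": -1,"dp": [0,0,-0.021],"turn": 1.57}

```text
time_s: 31.95
eef_pos: [0.4587, 0.2278, 0.0214]
eef_rot: [[-0.003, -1.0, -0.004], [-1.0, 0.003, -0.001], [0.001, 0.004, -1.0]]
contact_force: [0.2, -0.6, 0.2]
opening: 0.0853
```

```bash
python3 o.py
```

```text
31.95 [ 0.23 -0.59  0.24] [0.04 0.05 0.03] [ 17.4  20.7 -25.3  44.2   0.  -72.4] 0.0853 [0.4587 0.2278 0.0214] yaw y 179.9
```

Close with a 2 mm x correction, then tighten.

carry_out:
  moves:
    - {"claw": -1,"dp": [0.0015,0.0005,0.002],"turn": 0}
    - {"claw": 1,"dp": [0.0015,0.0005,0.002],"turn": 0}
    - {"claw": 1,"dp": [0.0015,0.0005,0.002],"turn": 0}
    - {"claw": 1,"dp": [0.0015,0.0005,0.002],"turn": 0}
    - {"claw": 1,"dp": [0.0015,0.0005,0.002],"turn": 0}
    - {"claw": 1,"dp": [0.0015,0.0005,0.002],"turn": 0}
    - {"claw": 1,"dp": [0.0015,0.0005,0.002],"turn": 0}

```text
time_s: 32.83
eef_pos: [0.4604, 0.229, 0.026]
eef_rot: [[-0.002, -1.0, -0.002], [-1.0, 0.002, 0.001], [-0.001, 0.002, -1.0]]
contact_force: [-6.6, -0.4, 11.1]
opening: 0.0532
```

```bash
python3 o.py
```

```text
32.825 [-6.62 -0.4  11.13] [-0.02  1.22 -0.07] [ 17.5  20.5 -24.9  44.7   0.1 -72.4] 0.0532 [0.4604 0.229  0.026 ] yaw y 179.9
```

carry_out:
  moves:
    - {"claw": 1,"dp": [0,0,0],"turn": -0.17}
    - {"claw": 1,"dp": [0,0,0],"turn": -0.34}
    - {"claw": 1,"dp": [0,0,0],"turn": -0.51}
    - {"claw": 1,"dp": [0,0,0],"turn": -0.68}
    - {"claw": 1,"dp": [0,0,0],"turn": -0.85}
    - {"claw": 1,"dp": [0,0,0],"turn": -1.02}
    - {"claw": 1,"dp": [0,0,0],"turn": -1.19}
    - {"claw": 1,"dp": [0,0,0],"turn": -1.36}
    - {"claw": 1,"dp": [0,0,0],"turn": -1.53}
    - {"claw": 1,"dp": [0,0,0],"turn": -1.7}
    - {"claw": 1,"dp": [0,0,0],"turn": -1.87}

```text
time_s: 34.2
eef_pos: [0.4622, 0.2267, 0.026]
eef_rot: [[-0.953, 0.304, 0.001], [0.304, 0.953, -0.004], [-0.003, -0.004, -1.0]]
contact_force: [-2.3, -10.1, 8.2]
opening: 0.0528
```

```bash
python3 o.py
```

```text
34.2 [ -2.28 -10.14   8.22] [-1.68  0.24  0.12] [ 17.3  20.5 -24.9  44.7  -0.3  35. ] 0.0528 [0.4622 0.2267 0.026 ] yaw y 72.3
```

carry_out:
  moves:
    - {"claw": 1,"dp": [0,0,0],"turn": -0.12}
    - {"claw": 1,"dp": [0,0,0],"turn": -0.24}

```text
time_s: 34.45
eef_pos: [0.462, 0.2263, 0.026]
eef_rot: [[-0.854, 0.52, 0.001], [0.52, 0.854, -0.005], [-0.004, -0.004, -1.0]]
contact_force: [-2.5, -11.1, 9.8]
opening: 0.0533
```

```bash
python3 o.py
```

```text
34.45 [ -2.51 -11.13   9.76] [-1.94  0.28  0.22] [ 17.3  20.5 -24.9  44.7  -0.3  48.7] 0.0533 [0.462  0.2263 0.026 ] yaw y 58.7
```

carry_out:
  moves:
    - {"claw": 1,"dp": [0,0,0],"turn": -0.12}
    - {"claw": 1,"dp": [0,0,0],"turn": -0.22}

```text
time_s: 34.7
eef_pos: [0.4618, 0.2259, 0.026]
eef_rot: [[-0.72, 0.694, 0.001], [0.694, 0.72, -0.006], [-0.005, -0.004, -1.0]]
contact_force: [-3.7, -12.7, 10.9]
opening: 0.0532
```

```bash
python3 o.py
```

```text
34.7 [ -3.7  -12.68  10.91] [-2.14  0.43  0.29] [ 17.3  20.5 -24.9  44.7  -0.3  61.2] 0.0532 [0.4618 0.2259 0.026 ] yaw y 46.1
```

carry_out:
  moves:
    - {"claw": 1,"dp": [0,0.001,0],"turn": -0.06}

```text
time_s: 34.83
eef_pos: [0.4617, 0.226, 0.026]
eef_rot: [[-0.678, 0.735, 0.001], [0.735, 0.678, -0.008], [-0.007, -0.005, -1.0]]
contact_force: [-1.4, -18.4, 12.0]
opening: 0.0532
```

```bash
python3 o.py
```

```text
34.825 [ -1.42 -18.44  12.  ] [-3.19  0.36  0.24] [ 17.4  20.5 -24.8  44.8  -0.5  64.7] 0.0532 [0.4617 0.226  0.026 ] yaw y 42.7
```

carry_out:
  moves:
    - {"claw": -1,"dp": [0,0,0],"turn": 0}
    - {"claw": -1,"dp": [0,0,0],"turn": 0}
    - {"claw": -1,"dp": [0,0,0],"turn": 0}
    - {"claw": -1,"dp": [0,0,0.06],"turn": 0.1}
    - {"claw": -1,"dp": [0,0,0.12],"turn": 0.25}
    - {"claw": -1,"dp": [0,0,0.18],"turn": 0.4}
    - {"claw": -1,"dp": [-0.02,0,0.24],"turn": 0.5}
    - {"claw": -1,"dp": [-0.03,-0.04,0.29],"turn": 0.6}
    - {"claw": -1,"dp": [-0.03,-0.1,0.3],"turn": 0.6}
    - {"claw": -1,"dp": [-0.03,-0.16,0.3],"turn": 0.6}
    - {"claw": -1,"dp": [-0.03,-0.2,0.3],"turn": 0.6}

```text
time_s: 36.2
eef_pos: [0.4318, 0.028, 0.3253]
eef_rot: [[-0.975, 0.221, 0.001], [0.221, 0.975, -0.0], [-0.001, 0.0, -1.0]]
contact_force: [0.7, 0.6, 0.3]
opening: 0.0853
```

```bash
python3 o.py; python3 - <<'E'
from h import *
s=grab('side','s13');d=grab('top','t13')
cv2.imwrite('pics/s13c.png',np.hstack([cv2.resize(x,(400,400),interpolation=cv2.INTER_CUBIC) for x in (s['color'][90:190,230:330],d['color'][190:250,310:370])])[:,:,::-1])
E
```

```text
36.2 [0.72 0.56 0.25] [ 0.06 -0.07 -0.02] [-6.9  1.3 -4.4 84.2  0.   5.8] 0.0853 [0.4318 0.028  0.3253] yaw y 77.3
```

View pics/s13c.png

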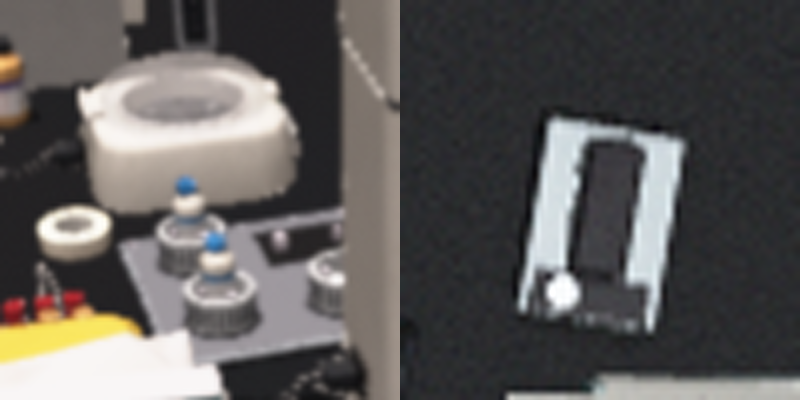

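View pics/t13.png

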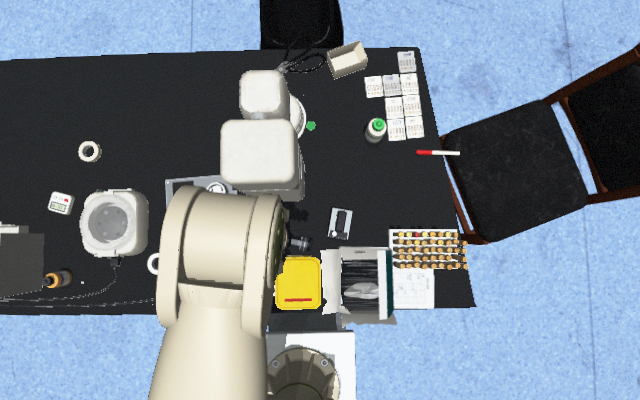

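```bash
cat > pk.py <<'E'
from h import *
import sys
d=grab('top'); x0,x1,y0,y1=map(int,sys.argv[1:5])
c=d['color'][y0:y1,x0:x1].astype(int); m=(c.max(2)>110).astype(np.uint8)
n,l,st,ce=cv2.connectedComponentsWithStats(m); 
pts=np.argwhere(m)[:,::-1].astype(float)
W=np.array([onz(d,x0+a,y0+b,.044)[:2] for a,b in pts]).astype(np.float32)
r=cv2.minAreaRect(W); print(r, cv2.boxPoints(r))
# light stripes: long direction
for i in range(1,n):
    if st[i,4]>40:
        q=np.argwhere(l==i)[:,::-1]; P=np.array([onz(d,x0+a,y0+b,.044)[:2] for a,b in q]); mu=P.mean(0); u,s,vt=np.linalg.svd(P-mu); print('stripe',st[i],mu,np.degrees(np.arctan2(vt[0,1],vt[0,0])))
k=(c.min(2)>235)
print('knob',[ (x0+a,y0+b) for a,b in np.argwhere(k)[:,::-1]][:20])
E
python3 pk.py 320 358 203 243
python3 - <<'E'
from h import *
d=grab('top')
f=lambda P,z:np.array([onz(d,310+(u-400)/6.667,190+v/6.667,z)[:2] for u,v in P])
P=f([(548,115),(687,140),(655,332),(518,312)],.044);print(P,P.mean(0),[np.linalg.norm(P[i]-P[(i+1)%4]) for i in range(4)])
Q=f([(587,140),(648,150),(628,280),(570,270)],.071);print(Q,Q.mean(0))
for a,b in((P[3],P[0]),(P[2],P[1]),(Q[3],Q[0]),(Q[2],Q[1])): print(np.degrees(np.arctan2(*(b-a)[::-1])))
E
```

```text
((0.4642244279384613, -0.12325330078601837), (0.05868890509009361, 0.08298347145318985), 79.09745025634766) [[ 0.41793144 -0.14422038]
 [ 0.4994171  -0.1599158 ]
 [ 0.5105174  -0.10228622]
 [ 0.42903176 -0.0865908 ]]
stripe [  8   5  25  32 331] [ 0.46909684 -0.12287113] 152.86947498183108
knob [(np.int64(333), np.int64(232)), (np.int64(334), np.int64(232)), (np.int64(335), np.int64(232)), (np.int64(332), np.int64(233)), (np.int64(333), np.int64(233)), (np.int64(334), np.int64(233)), (np.int64(335), np.int64(233)), (np.int64(333), np.int64(234)), (np.int64(334), np.int64(234)), (np.int64(335), np.int64(234))]
[[ 0.51015493 -0.10290944]
 [ 0.49806768 -0.16219992]
 [ 0.4165296  -0.14608829]
 [ 0.42635322 -0.08797511]] [ 0.46277636 -0.12479319] [np.float64(0.06051002464042377), np.float64(0.08311464295069024), np.float64(0.058937637478143894), np.float64(0.08512203341204708)]
[[ 0.49740075 -0.11790634]
 [ 0.49263976 -0.14327194]
 [ 0.43872455 -0.13338157]
 [ 0.44342488 -0.10937423]] [ 0.46804748 -0.12598352]
-10.104621580420138
-11.177455936151656
-8.982581427000165
-10.394938221992927
```

carry_out:
  moves:
    - {"claw": -1,"dp": [0.01,-0.06,0],"turn": 0.037}
    - {"claw": -1,"dp": [0.025,-0.12,0],"turn": 0.037}
    - {"claw": -1,"dp": [0.037,-0.153,0],"turn": 0.037}
    - {"claw": -1,"dp": [0.037,-0.153,-0.06],"turn": 0.037}
    - {"claw": -1,"dp": [0.037,-0.153,-0.12],"turn": 0.037}
    - {"claw": -1,"dp": [0.037,-0.153,-0.17],"turn": 0.037}
    - {"claw": -1,"dp": [0.037,-0.153,-0.21],"turn": 0.037}
    - {"claw": -1,"dp": [0.037,-0.153,-0.21],"turn": 0.037}
    - {"claw": -1,"dp": [0.037,-0.153,-0.21],"turn": 0.037}
    - {"claw": -1,"dp": [0.037,-0.153,-0.21],"turn": 0.037}

```text
time_s: 37.65
eef_pos: [0.4706, -0.1235, 0.1169]
eef_rot: [[-0.983, 0.183, 0.004], [0.183, 0.983, -0.001], [-0.004, -0.001, -1.0]]
contact_force: [0.5, 0.7, 0.1]
opening: 0.0855
```

```bash
python3 o.py; python3 - <<'E'
from h import *
s=grab('side');d=grab('top')
cv2.imwrite('pics/s14c.png',np.hstack([cv2.resize(x,(400,400),interpolation=cv2.INTER_CUBIC) for x in (s['color'][130:250,250:370],d['color'][190:250,310:370])])[:,:,::-1])
E
```

```text
37.65 [0.46 0.68 0.14] [-0.09  0.    0.01] [-24.2  12.  -22.   55.8   0.  -13.6] 0.0855 [ 0.4706 -0.1235  0.1169] yaw y 79.5
```

View pics/s14c.png

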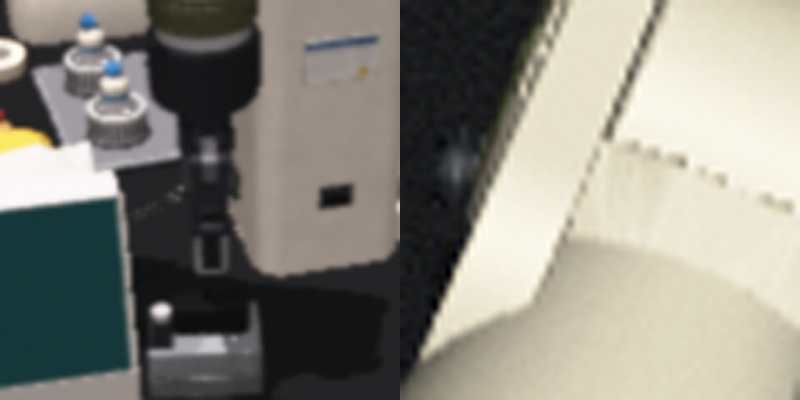

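carry_out:
  moves:
    - {"claw": -1,"dp": [0,-0.001,-0.03],"turn": 0}
    - {"claw": -1,"dp": [0,-0.001,-0.067],"turn": 0}
    - {"claw": -1,"dp": [0,-0.001,-0.067],"turn": 0}
    - {"claw": 1,"dp": [0,-0.001,-0.067],"turn": 0}
    - {"claw": 1,"dp": [0,-0.001,-0.067],"turn": 0}
    - {"claw": 1,"dp": [0,-0.001,-0.067],"turn": 0}
    - {"claw": 1,"dp": [0,-0.001,-0.067],"turn": 0}
    - {"claw": 1,"dp": [0,-0.001,-0.067],"turn": 0}
    - {"claw": 1,"dp": [0,-0.001,-0.067],"turn": 0}
    - {"claw": 1,"dp": [0,-0.001,-0.067],"turn": 0}
    - {"claw": 1,"dp": [0,-0.001,-0.067],"turn": 0}

```text
time_s: 39.12
eef_pos: [0.4698, -0.1245, 0.0489]
eef_rot: [[-0.983, 0.184, 0.002], [0.184, 0.983, -0.001], [-0.002, -0.0, -1.0]]
contact_force: [-0.3, -0.1, 5.3]
opening: 0.0226
```

```bash
python3 o.py
```

```text
39.125 [-0.29 -0.08  5.29] [0.11 0.12 0.01] [-24.3  16.  -27.5  46.3   0.  -13.7] 0.0226 [ 0.4698 -0.1245  0.0489] yaw y 79.4
```

carry_out:
  moves:
    - {"claw": 1,"dp": [0,0,0.02],"turn": 0}
    - {"claw": 1,"dp": [0,0,0.06],"turn": 0}
    - {"claw": 1,"dp": [0,0,0.12],"turn": 0}
    - {"claw": 1,"dp": [0,0,0.18],"turn": 0}
    - {"claw": 1,"dp": [0,0,0.24],"turn": 0}
    - {"claw": 1,"dp": [-0.01,0,0.28],"turn": 0}
    - {"claw": 1,"dp": [-0.025,0.03,0.29],"turn": 0.05}
    - {"claw": 1,"dp": [-0.028,0.08,0.29],"turn": 0.1}
    - {"claw": 1,"dp": [-0.028,0.13,0.29],"turn": 0.15}
    - {"claw": 1,"dp": [-0.028,0.18,0.29],"turn": 0.2}
    - {"claw": 1,"dp": [-0.028,0.23,0.29],"turn": 0.2513}
    - {"claw": 1,"dp": [-0.028,0.28,0.29],"turn": 0.2513}

```text
time_s: 40.62
eef_pos: [0.4403, 0.1573, 0.3375]
eef_rot: [[-0.998, -0.067, -0.001], [-0.067, 0.998, -0.0], [0.001, -0.0, -1.0]]
contact_force: [1.7, -0.4, -2.2]
opening: 0.0227
```

carry_out:
  moves:
    - {"claw": 1,"dp": [0,0.05,0],"turn": 0}
    - {"claw": 1,"dp": [0,0.1,0],"turn": 0}
    - {"claw": 1,"dp": [0.01,0.15,0],"turn": 0}
    - {"claw": 1,"dp": [0.05,0.18,0],"turn": 0}
    - {"claw": 1,"dp": [0.1,0.184,0],"turn": 0}
    - {"claw": 1,"dp": [0.123,0.184,0],"turn": 0}
    - {"claw": 1,"dp": [0.123,0.184,-0.05],"turn": 0}
    - {"claw": 1,"dp": [0.123,0.184,-0.11],"turn": 0}
    - {"claw": 1,"dp": [0.123,0.184,-0.17],"turn": 0}
    - {"claw": 1,"dp": [0.123,0.184,-0.2],"turn": 0}
    - {"claw": 1,"dp": [0.123,0.184,-0.2],"turn": 0}
    - {"claw": 1,"dp": [0.123,0.184,-0.2],"turn": 0}

```text
time_s: 42.12
eef_pos: [0.5646, 0.3402, 0.1392]
eef_rot: [[-0.998, -0.067, 0.002], [-0.067, 0.998, 0.001], [-0.002, 0.001, -1.0]]
contact_force: [-0.3, 0.7, -2.2]
opening: 0.0227
```

```bash
python3 o.py; python3 - <<'E'
from h import *
s=grab('side');d=grab('top')
cv2.imwrite('pics/s15c.png',np.hstack([cv2.resize(x,(400,400),interpolation=cv2.INTER_CUBIC) for x in (s['color'][80:190,230:340],d['color'][165:255,150:240])])[:,:,::-1])
E
```

```text
42.125 [-0.28  0.71 -2.23] [-0.01 -0.09  0.01] [24.1 29.3  6.8 67.4  0.  20.3] 0.0227 [0.5646 0.3402 0.1392] yaw y 93.8
```

View pics/s15c.png

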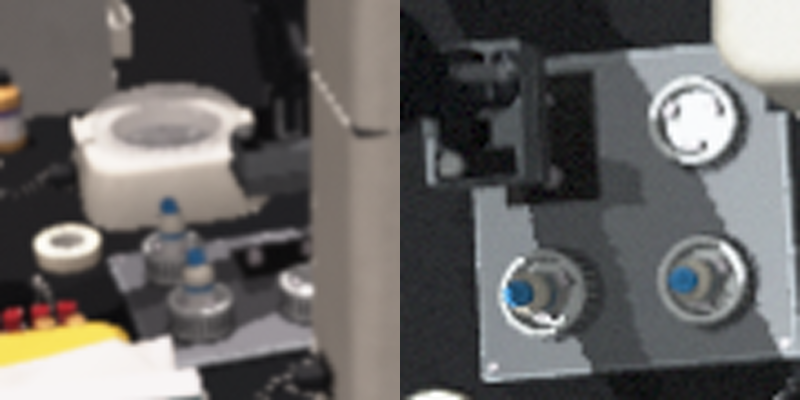

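carry_out:
  moves:
    - {"claw": 1,"dp": [0,-0.001,-0.03],"turn": 0}
    - {"claw": 1,"dp": [0,-0.001,-0.057],"turn": 0}
    - {"claw": 1,"dp": [0,-0.001,-0.057],"turn": 0}
    - {"claw": 1,"dp": [0,-0.001,-0.057],"turn": 0}
    - {"claw": 1,"dp": [0,-0.001,-0.057],"turn": 0}

```text
time_s: 42.85
eef_pos: [0.5653, 0.3394, 0.083]
eef_rot: [[-0.998, -0.066, 0.003], [-0.066, 0.998, 0.002], [-0.003, 0.001, -1.0]]
contact_force: [-0.3, 0.0, -2.0]
opening: 0.0229
```

```bash
python3 o.py; python3 - <<'E'
from h import *
s=grab('side');d=grab('top')
cv2.imwrite('pics/s16c.png',np.hstack([cv2.resize(x,(400,400),interpolation=cv2.INTER_CUBIC) for x in (s['color'][80:190,230:340],d['color'][165:235,150:220])])[:,:,::-1])
E
```

```text
42.85 [-0.35  0.03 -1.97] [-0.03 -0.05 -0.03] [24.  31.2  1.8 60.4  0.  20.2] 0.0229 [0.5653 0.3394 0.083 ] yaw y 93.8
```

View pics/s16c.png

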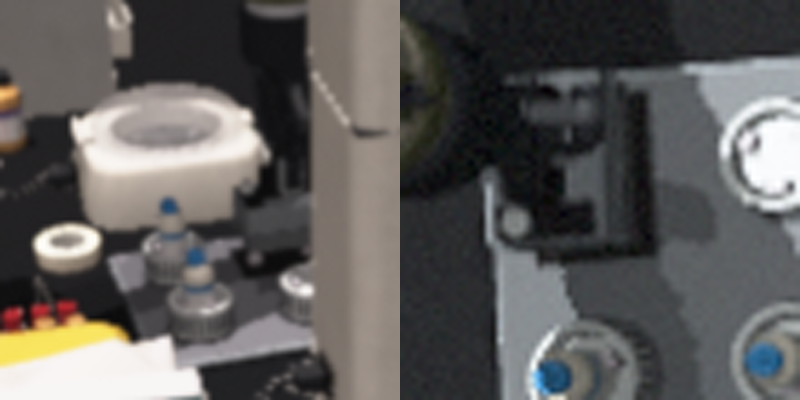

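Aligned by eye. Lower slowly to contact.

carry_out:
  moves:
    - {"claw": 1,"dp": [-0.0005,0,-0.006],"turn": 0}
    - {"claw": 1,"dp": [-0.0005,0,-0.01],"turn": 0}
    - {"claw": 1,"dp": [-0.0005,0,-0.013],"turn": 0}
    - {"claw": 1,"dp": [-0.0005,0,-0.013],"turn": 0}

```text
time_s: 43.45
eef_pos: [0.5631, 0.3386, 0.0672]
eef_rot: [[-0.998, -0.066, -0.001], [-0.066, 0.998, -0.0], [0.001, -0.0, -1.0]]
contact_force: [-0.0, -0.3, -2.5]
opening: 0.0231
```

```bash
python3 o.py
```

```text
43.45 [-0.01 -0.3  -2.49] [-0.02  0.   -0.  ] [24.  31.9  0.6 58.7  0.  20.2] 0.0231 [0.5631 0.3386 0.0672] yaw y 93.8
```

carry_out:
  moves:
    - {"claw": 1,"dp": [0.0005,0,-0.004],"turn": 0}
    - {"claw": 1,"dp": [0.0005,0,-0.007],"turn": 0}
    - {"claw": 1,"dp": [0.0005,0,-0.007],"turn": 0}

```text
time_s: 43.82
eef_pos: [0.5636, 0.3387, 0.0603]
eef_rot: [[-0.998, -0.066, -0.001], [-0.066, 0.998, -0.0], [0.001, -0.0, -1.0]]
contact_force: [-2.0, -1.0, -3.1]
opening: 0.0228
```

```bash
python3 o.py
```

```text
43.825 [-1.98 -1.01 -3.12] [-0.    0.22 -0.03] [24.  32.2  0.1 57.9  0.  20.2] 0.0228 [0.5636 0.3387 0.0603] yaw y 93.8
```

carry_out:
  moves:
    - {"claw": 1,"dp": [0,0,-0.0015],"turn": 0}
    - {"claw": 1,"dp": [0,0,-0.0025],"turn": 0}
    - {"claw": 1,"dp": [0,0,-0.0025],"turn": 0}

```text
time_s: 44.2
eef_pos: [0.5636, 0.3388, 0.0591]
eef_rot: [[-0.998, -0.067, -0.0], [-0.067, 0.998, 0.0], [0.0, 0.0, -1.0]]
contact_force: [-4.6, -1.0, 5.2]
opening: 0.0228
```

```bash
python3 o.py
```

```text
44.2 [-4.64 -0.98  5.22] [-0.32  0.92 -0.1 ] [24.  32.3 -0.  57.7  0.  20.2] 0.0228 [0.5636 0.3388 0.0591] yaw y 93.8
```

carry_out:
  moves:
    - {"claw": -1,"dp": [0,0,0],"turn": 0}
    - {"claw": -1,"dp": [0,0,0],"turn": 0}
    - {"claw": -1,"dp": [0,0,0],"turn": 0}
    - {"claw": -1,"dp": [0,0,0.0],"turn": 0}
    - {"claw": -1,"dp": [0,0,0.04],"turn": 0}
    - {"claw": -1,"dp": [0,0,0.1],"turn": 0}
    - {"claw": -1,"dp": [0,0,0.16],"turn": 0}
    - {"claw": -1,"dp": [-0.04,0.04,0.19],"turn": 0}
    - {"claw": -1,"dp": [-0.08,0.08,0.19],"turn": 0}
    - {"claw": -1,"dp": [-0.12,0.12,0.19],"turn": 0}
    - {"claw": -1,"dp": [-0.16,0.16,0.19],"turn": 0}
    - {"claw": -1,"dp": [-0.18,0.18,0.19],"turn": 0}

```text
time_s: 45.7
eef_pos: [0.3815, 0.5207, 0.2485]
eef_rot: [[-0.998, -0.069, -0.0], [-0.069, 0.998, 0.001], [0.0, 0.001, -1.0]]
contact_force: [0.3, -0.3, 0.0]
opening: 0.0853
```

carry_out:
  moves:
    - {"claw": -1,"dp": [-0.05,0.02,0],"turn": 0}
    - {"claw": -1,"dp": [-0.1,0.04,0],"turn": 0}
    - {"claw": -1,"dp": [-0.15,0.04,0],"turn": 0}
    - {"claw": -1,"dp": [-0.15,0.04,0],"turn": 0}
    - {"claw": -1,"dp": [-0.15,0.04,0],"turn": 0}

```text
time_s: 46.32
eef_pos: [0.2341, 0.559, 0.2485]
eef_rot: [[-0.998, -0.067, 0.001], [-0.067, 0.998, 0.001], [-0.001, 0.001, -1.0]]
contact_force: [-0.1, -0.6, 0.6]
opening: 0.0855
```

```bash
python3 o.py; python3 - <<'E'
from h import *
s=grab('side');d=grab('top','t17')
cv2.imwrite('pics/s17c.png',np.hstack([cv2.resize(x,(400,400),interpolation=cv2.INTER_CUBIC) for x in (s['color'][90:190,230:330],d['color'][165:255,155:245])])[:,:,::-1])
E
python3 m.py|grep blue
```

```text
46.325 [-0.11 -0.62  0.59] [-0.02  0.05  0.  ] [59.7 21.3  9.8 78.4 -0.  55.9] 0.0855 [0.2341 0.559  0.2485] yaw y 93.8
blue top [211 226   6   5  23] [213.39130435 227.7826087 ] [0.45845603 0.23149769]
blue top [174 228   5   6  24] [176.  230.5] [0.45300171 0.33717813]
```

View pics/s17c.png

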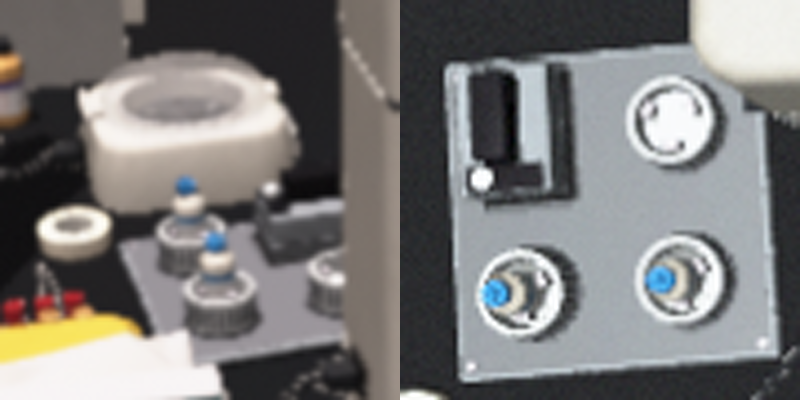

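View pics/t17.png

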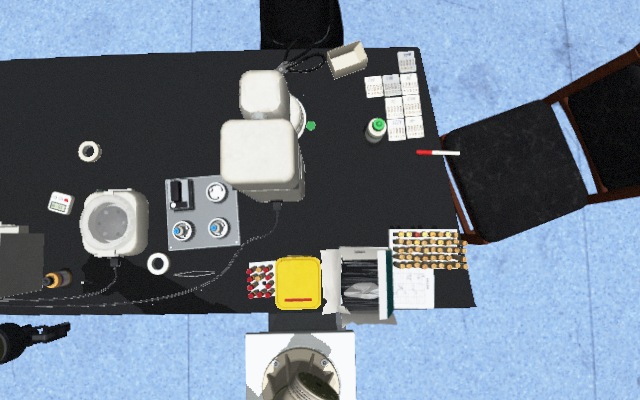

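```bash
python3 - <<'E'
from h import *
d=grab('top');s=grab('side')
for p in [(213.39,227.78),(176,230.5)]: print(onz(d,*p,.090)[:2])
hs=cv2.cvtColor(s['color'],cv2.COLOR_RGB2HSV)
m=((hs[...,0]>95)&(hs[...,0]<115)&(hs[...,1]>100)&(hs[...,2]>90)).astype(np.uint8);m[:130]=0;m[190:]=0;m[:,:265]=0;m[:,300:]=0
n,l,st,c=cv2.connectedComponentsWithStats(m)
for i in range(1,n):
    if st[i,4]>6: print(st[i],c[i],onz(s,*c[i],.085)[:2])
c=d['color'][165:215,160:195]; 
cv2.imwrite('pics/pk.png',cv2.resize(c,None,fx=12,fy=12,interpolation=cv2.INTER_CUBIC)[:,:,::-1])
# predicted corners of the seated pack
dk=np.array([.5585-.0017,.3388-.0009]);a=np.radians(3.8);X=np.array([np.cos(a),np.sin(a)]);Y=np.array([-X[1],X[0]])
for sx in(-1,1):
  for sy in(-1,1):
    for z in(.054,):
      q=dk+sx*.042*X+sy*.03*Y; u=proj(d,[*q,z]); print(sx,sy,((u-[160,165])*12).round())
E
```

```text
[0.45789227 0.22485817]
[0.45255426 0.32814201]
[274 135   4   3  10] [275.8 136. ] [0.4494871  0.32657883]
[282 148   4   5  15] [283.46666667 150.13333333] [0.45736095 0.22251897]
-1 -1 [347. 514.]
-1 1 [ 97. 536.]
1 -1 [327. 165.]
1 1 [ 79. 187.]
```

View pics/pk.png

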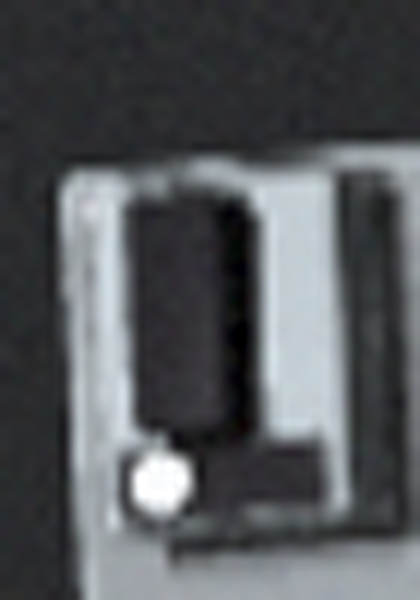

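```bash
python3 - <<'E'
from h import *
d=grab('top');s=grab('side')
a=s['color'][130:170,262:302].copy();b=d['color'][215:245,165:235]
A=cv2.resize(a,(480,480),interpolation=cv2.INTER_CUBIC)
def ax(D,c,o,f,img):
    for dr in (np.zeros(3),):
        p=[(proj(D,[*c,z])-o)*f for z in(.042,.090)]
        cv2.line(img,*[tuple(int(t) for t in q) for q in p],(255,0,0),1)
        print([q.round(1) for q in p])
B=cv2.resize(b,(280*3,360),interpolation=cv2.INTER_CUBIC)
for c in((.4532,.331),(.460,.2276)):
    ax(s,c,np.array([262,130]),12,A); ax(d,c,np.array([165,215]),12,B)
cv2.imwrite('pics/v.png',A[:,:,::-1]); cv2.imwrite('pics/w.png',cv2.resize(B,(760,326))[:,:,::-1])
E
```

```text
[array([186.6, 201.3]), array([175.1,  47.2])]
[array([194.9, 185.8]), array([119.7, 183.4])]
[array([273.5, 374.6]), array([263.1, 214.4])]
[array([624.6, 148.4]), array([568.7, 144.3])]
```

View pics/v.png

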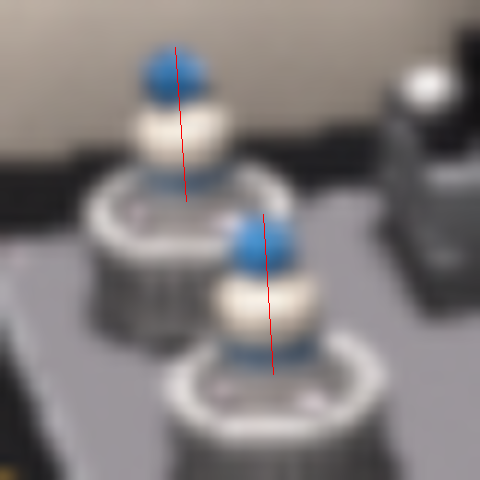

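View pics/w.png

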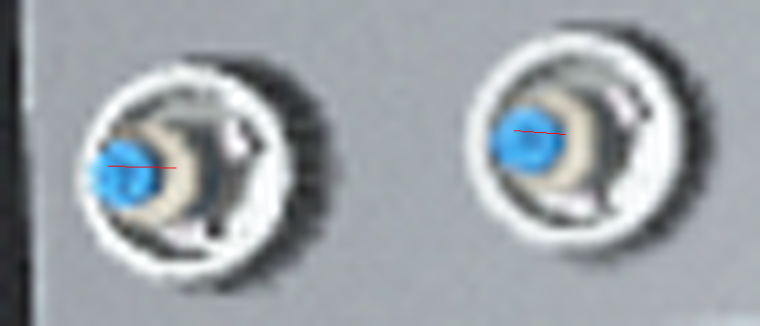

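```bash
python3 -c "
from workcell import workorder
print(workorder.job_done())"
```

```text
the job is handed in; nothing more can be done
None
```

The job is handed in, at about 47 s of the 210 s allowed; no verdict came back.

- **Bottles:** Only two dropper bottles were visible in either camera. I opened chucks 1 and 2, stood one bottle in each and turned each sleeve clockwise. A small area behind the tall tower was hidden from both cameras, so I assumed the third bottle was absent. Chuck 3 was left alone.
- **Clamping:** Chuck 1 turned to its stop: the wrist torque jumped to 1.4 N·m after about 2.4 rad. Chuck 2 turned about 2.35–2.4 rad against a rising torque of 0.2–0.3 N·m, but I saw no clear jump at the stop. I could not measure the force of the jaws on the bottles directly.
- **Power pack:** It was knocked about 5 cm aside during the run, so I measured it again, picked it up by its rib and lowered it onto the dock. Contact came at 0.2 mm above the height I expected. Its corners in the last top picture matched the predicted seated position.
- **Last checks:** Both bottles looked upright and on axis in both views. The measured cap centres came out about 3 mm off the chuck axes in the top view and up to about 5 mm in the side view. I put that down to the cap's side being in view plus camera error, not a real offset. The wash bottle, marker and tweezers looked unmoved, and the arm was clear of everything.

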